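Empty the organiser bins into the wash dish and cover it

TASK

Empty the used clamp blocks from the blue organiser into the steel wash dish: lift each white bin that has blocks in it straight up out of the organiser by its green tab, tip its blocks into the dish rather than picking them out of the bin, and put the bin back fully home in the organiser. When every block is in the dish and all three bins are home, set the yellow cover on the dish so that it sits seated and level, and leave the other things on the bench alone.

Things in the scene. Friction and masses are not known exactly. Their poses are not given: they have to be found in the camera images.
- frame: Blue organiser frame, fixed to the bench, 76 (x) by 168 (y) by 36 high, origin at the centre of its underside. Three open pockets in a row along its y, centred at y = +54, 0 and -54 mm, each 64 (x) by 48 (y), floor 4 mm above the origin, walls 6 mm thick. Yaw up to about 0.25 rad either way.
- bin_a: White insert bin, starts in the pocket at frame y = +54 mm, axes along the frame's: 60 (x) by 44 (y) by 40 mm high, walls 3 mm, 80 g; origin at the centre of its underside, z up. 2 mm play all round in a pocket; its foot is 2 mm narrower all round. Green grip tab at the +x end, pouring lip at the -x end. May go back into any pocket, either way round.
- bin_a_tab (a point): Middle of the green tab of bin_a, at (26, 0, 60) mm in the bin's frame. The tab is 8 mm thick in x, 30 mm wide in y, and stands from z = 38 to 78 mm; pinch it from above along x with the fingertips above z = 41 mm (bin rim and organiser end below that).
- bin_a_lip (a point): Pouring lip of bin_a, at (-29, 0, 40) mm in the bin's frame. Inside, a flat floor (x 7 to 27, z = 4 mm) lies under the tab; from x = 7 mm a slick 45 degree ramp rises to this lip. Tip the bin about its y so that this lip goes down and the tab end up: blocks slide out at 60 to 80 degrees of tip.
- bin_b: White insert bin, starts in the pocket at frame y = 0 mm, axes along the frame's: 60 (x) by 44 (y) by 40 mm high, walls 3 mm, 80 g; origin at the centre of its underside, z up. 2 mm play all round in a pocket; its foot is 2 mm narrower all round. Green grip tab at the +x end, pouring lip at the -x end. May go back into any pocket, either way round.
- bin_b_tab (a point): Middle of the green tab of bin_b, at (26, 0, 60) mm in the bin's frame. The tab is 8 mm thick in x, 30 mm wide in y, and stands from z = 38 to 78 mm; pinch it from above along x with the fingertips above z = 41 mm (bin rim and organiser end below that).
- bin_b_lip (a point): Pouring lip of bin_b, at (-29, 0, 40) mm in the bin's frame. Inside, a flat floor (x 7 to 27, z = 4 mm) lies under the tab; from x = 7 mm a slick 45 degree ramp rises to this lip. Tip the bin about its y so that this lip goes down and the tab end up: blocks slide out at 60 to 80 degrees of tip.
- bin_c: White insert bin, starts in the pocket at frame y = -54 mm, axes along the frame's: 60 (x) by 44 (y) by 40 mm high, walls 3 mm, 80 g; origin at the centre of its underside, z up. 2 mm play all round in a pocket; its foot is 2 mm narrower all round. Green grip tab at the +x end, pouring lip at the -x end. May go back into any pocket, either way round.
- bin_c_tab (a point): Middle of the green tab of bin_c, at (26, 0, 60) mm in the bin's frame. The tab is 8 mm thick in x, 30 mm wide in y, and stands from z = 38 to 78 mm; pinch it from above along x with the fingertips above z = 41 mm (bin rim and organiser end below that).
- bin_c_lip (a point): Pouring lip of bin_c, at (-29, 0, 40) mm in the bin's frame. Inside, a flat floor (x 7 to 27, z = 4 mm) lies under the tab; from x = 7 mm a slick 45 degree ramp rises to this lip. Tip the bin about its y so that this lip goes down and the tab end up: blocks slide out at 60 to 80 degrees of tip.
- clamp_1: Black clamp block with brass screws, 14 by 16 by 10 mm high, 20 g, origin at the centre of its underside. If present, starts lying on the floor of bin_a; may be absent (3 to 5 of the six are present, so a bin may hold two, one or none).
- clamp_2: Black clamp block with brass screws, 14 by 16 by 10 mm high, 20 g, origin at the centre of its underside. If present, starts lying on the floor of bin_a; may be absent (3 to 5 of the six are present, so a bin may hold two, one or none).
- clamp_3: Black clamp block with brass screws, 14 by 16 by 10 mm high, 20 g, origin at the centre of its underside. If present, starts lying on the floor of bin_b; may be absent (3 to 5 of the six are present, so a bin may hold two, one or none).
- clamp_4: Black clamp block with brass screws, 14 by 16 by 10 mm high, 20 g, origin at the centre of its underside. If present, starts lying on the floor of bin_b; may be absent (3 to 5 of the six are present, so a bin may hold two, one or none).
- clamp_5: Black clamp block with brass screws, 14 by 16 by 10 mm high, 20 g, origin at the centre of its underside. If present, starts lying on the floor of bin_c; may be absent (3 to 5 of the six are present, so a bin may hold two, one or none).
- clamp_6: Black clamp block with brass screws, 14 by 16 by 10 mm high, 20 g, origin at the centre of its underside. If present, starts lying on the floor of bin_c; may be absent (3 to 5 of the six are present, so a bin may hold two, one or none).
- dish: Round steel wash dish, loose, 0.5 kg: outer diameter 140 mm, wall 4 mm, 55 mm high, inner floor 5 mm above the origin, which is the centre of its underside. The dish and the cover may have swapped places.
- cover: Yellow cover, loose, 0.15 kg, lying on the bench right way up: plug of diameter 116 mm, z 0 to 6 mm, that drops inside the dish; plate of diameter 154 mm, z 6 to 10 mm, that rests on the dish's rim (cover origin then 49 mm above the dish's origin); in the middle a black knob with a neck of diameter 16 mm (z 10 to 22) and a head of diameter 26 mm (z 22 to 40). Origin at the centre of its underside, z up.
- spatula: Bystander: a 160 mm spatula lying near the robot. Origin under its middle. Leave alone.
- vial: Bystander: an amber vial, diameter 26, 46 mm high, upright. Origin under its middle. Leave alone.
- holder: Bystander: a small aluminium holder, 36 by 24, 32 mm high. Origin under its middle. Leave alone.
- small_dish: Bystander: a small clear dish, diameter 60, 14 mm high. Origin under its middle. Leave alone.
- scissors: Bystander: small scissors with red loops, 120 mm long, 6 mm high. Origin under its middle. Leave alone.
Mind the look-alikes: they are no part of the job. There is more than one size of the cover; the one meant has the size given above.

How it is judged:
By the outcome, as a careful person would: the job done as asked, in the order asked, and still so for the second after the job is handed in, with the robot touching nothing.
Of clamp_1, clamp_2, clamp_3, clamp_4, clamp_5, clamp_6 only 3 to 5 are there at a start; the rules pass over those that are not, and their reading is None.
At some moment in a run one of cover, dish may be knocked a few centimetres aside while the robot is not near it.
It also fails if it takes over 210 s, if anything falls off the work surface, if the arm or the gripper's body presses on something with over 40 N, if the wrist force passes 120 N, or if a joint passes its speed limit or range.

ROBOT

A 6-joint arm with a two-finger parallel gripper is mounted at the origin on the work surface. World frame = base frame: x ahead of the robot, y to its left, z up, the work surface at z = 0. Lengths are in m, angles in rad, forces in N, time in s.
With the tool pointing down it reaches from about 0.25 to 0.8 m from the base axis. Payload 3.9 kg.
Tool frame: the origin (TCP) lies at the very end of the fingers, on their centre line; the grasp point (between the pads) lies 19 mm behind it; z points along the fingers, y is the direction in which the jaws open and shut (so a half turn about z gives the same grasp; the last joint's range is limited). The gripper opens to 85 mm and grips with 20 to 120 N. Pads are 22 mm wide; open, the fingers measure 114 mm over their backs; the gripper's body (76 mm by 85 mm) begins 54 mm behind the grasp point. The pads swing forward as they close: fully open they stand 13 mm farther back than shut.
Start: joints at [1.27, 0.26, -0.138, 1.173, 0, 1.571], TCP at [0.156, 0.501, 0.231] pointing down, gripper open.
Joint ranges: [-2.78, 2.78], [-0.83, 1.72], [-1.28, 1.37], [-1.9, 2.12], [-1.57, 1.48], [-3.14, 3.14]. Speed limits (rad/s): [2.57, 2.57, 3.14, 3.14, 3.14, 3.14].

INTERFACE

Orientations are given as [roll, pitch, yaw] about the fixed x, y, z axes, in that order (R = Rz(yaw) Ry(pitch) Rx(roll)).
In Python, from rig import robot gives the robot as it stands.
- The arm moves only by the shell command python3 -m inch 'ROWS' [FORCE]. ROWS is JSON, a list of rows, each a list of 7 numbers: the turn, a rotation vector about the tool's x, y, z in rad, then the shift along the tool's x, y, z in mm, then the finger opening in mm, from 0 to 85.4. In form: [[wx, wy, wz, dx, dy, dz, claw], ...]. A call has 1 to 5 rows; each row is the pose to reach, as a shift and turn from the pose measured when the call began, along the tool's axes at that moment; what a row does not reach only later rows make up. A row lasts 1/10 s, in which the tool goes at most 50 mm and 8.59 degrees, less where a joint would pass 70% of its speed; a pose out of reach is approached as far as the arm can. A call with a gripper value outside its range is refused whole. The fingers move at their own pace and stop on an object; FORCE is the grip in N (left out, the last holds). Time passes only in rows, so rows that repeat a pose let the fingers close. It gives the time, the measured TCP pose, the force and the opening at its end, in the units of the state.
- robot.get_obs(): the state, without advancing time (a new reading comes with each control period).
- robot.get_image(name): name is "scene" or "top"; returns a dict with "color" (384x512x3 uint8, blue, green, red), "camera_matrix" (3x3 intrinsics, pixels), "rvec" (rotation vector, rad) and "tvec" (3), from world to camera coordinates, as OpenCV has them. Camera axes: x right, y down, z forward; pixel columns grow to the right and rows downward; lengths in m; the calibration is good to about 2 mm. A picture is of the moment at which its call begins. There is no depth.
- robot.job_done(): hands the job in, once; it reports no verdict.
Trained networks look in a picture, given as the dict that the camera call returned (one of the last four; its "shot" number tells which), for a name from the list of things; names that differ only in an ending like _2 or _b are one class to them, and where a whole thing is asked for, a point or a joint stands for the part that bears it (a point fixed in the world has none). Each returns a list of dicts, best first, with "p" (0 to 1); they miss things now and then, are a little off and sometimes report something else, mostly with a low value. They report only what shows in the picture. A call takes as long as a camera call. They do not tell look-alikes from the thing itself.
- robot.look_for(picture, thing): "pixel" ([column, row] in pixels, amid what is visible of it).
- robot.spot_point(picture, thing): "pixel" ([column, row] in pixels: a listed point, or the origin of a listed thing).
The state is a dict: "time_s": time; "joint_positions": joint angles; "qd": joint speeds; "effort": joint torques, N m; "eef_pos": TCP position; "tcp_rot": TCP orientation; "contact_force": force on the tool from outside, world axes, zero at the start; "ft_torque": the same for the moment, N m; "grip_width": opening from 0.0 (shut) to 1.0 (fully open).
Only numpy, scipy, OpenCV 4.12 (cv2) and the standard library are available. Lean on these libraries where they do the work, as an engineer would, in place of code of your own. Each camera call takes 0.05 s, during which the arm holds its last target. There are 200 camera calls.

## Working session

There is one attempt and no reset: what is moved stays moved. The work goes in short steps, Python scripts to look and compute and a shell command to move; the robot and the scene stay as the last step left them, time stands still between calls to the robot, and variables do not carry over. Pictures are saved under pics/ and viewed, about 12 in all and at most 16, crops included, and the job is handed in when it is done.

```bash
mkdir -p pics; ls
python3 - <<'E'
from rig import robot
import cv2,numpy as np
print(robot.get_obs())
for n in("scene","top"):
    p=robot.get_image(n); cv2.imwrite(f"pics/{n}0.png",p["color"]); print(n,p["camera_matrix"],p["rvec"],p["tvec"],p["shot"])
    for t in["frame","bin_a","bin_a_tab","bin_a_lip","clamp_1","dish","cover","vial","holder","small_dish"]:
        print(t,[(np.round(d["pixel"]).tolist(),round(d["p"],2)) for d in robot.spot_point(p,t)])
E
```

```text
pics
{'time_s': 0.0, 'joint_positions': array([ 1.27002425e+00,  2.60678410e-01, -1.39422516e-01,  1.17263091e+00,
        2.37754887e-05,  1.57079875e+00]), 'qd': array([-0.00113351, -0.00053844, -0.00025538,  0.00071062,  0.00139032,
        0.00052661]), 'effort': array([ 1.05197218e-03, -4.05673707e+01,  2.53923959e+01,  1.86874566e-02,
        1.90750507e-04, -1.95042041e-06]), 'eef_pos': array([0.15532701, 0.50078592, 0.23044757]), 'tcp_rot': array([-3.13965714e+00, -2.37707517e-05,  2.84081811e+00]), 'contact_force': array([0.28593436, 0.5005989 , 0.62199331]), 'ft_torque': array([ 0.01050109, -0.00951528,  0.01378111]), 'grip_width': 0.9957555550796083}
scene [[364.26845654   0.         253.8699574 ]
 [  0.         364.26845654 195.73621324]
 [  0.           0.           1.        ]] [ 1.90363248  1.73921646 -0.62441111] [-0.0082098  -0.31509086  1.24689483] 1
frame [([390.0, 239.0], 0.61)]
bin_a [([393.0, 240.0], 0.84), ([415.0, 241.0], 0.63)]
bin_a_tab [([423.0, 234.0], 0.93), ([212.0, 193.0], 0.36)]
bin_a_lip [([414.0, 216.0], 0.78), ([353.0, 302.0], 0.74)]
clamp_1 []
dish
[... 390 characters left out ...]
03 -2.09641327  0.20745462] [-0.0528747   0.46544214  1.08920605] 2
frame [([149.0, 165.0], 0.65), ([164.0, 150.0], 0.22)]
bin_a [([164.0, 163.0], 0.69), ([150.0, 166.0], 0.61), ([132.0, 160.0], 0.6)]
bin_a_tab [([131.0, 148.0], 0.64), ([152.0, 165.0], 0.41)]
bin_a_lip [([128.0, 165.0], 0.85), ([280.0, 225.0], 0.39)]
clamp_1 [([143.0, 156.0], 0.49), ([162.0, 160.0], 0.4), ([130.0, 158.0], 0.38), ([164.0, 164.0], 0.3)]
dish [([319.0, 167.0], 0.56)]
cover [([242.0, 182.0], 0.93), ([334.0, 275.0], 0.74)]
vial [([192.0, 125.0], 0.38)]
holder [([152.0, 163.0], 0.69), ([131.0, 227.0], 0.65), ([141.0, 169.0], 0.32)]
small_dish [([131.0, 159.0], 0.69), ([374.0, 210.0], 0.59), ([189.0, 220.0], 0.48)]
```

Run:
```python
import cv2
a=cv2.imread("pics/scene0.png");b=cv2.imread("pics/top0.png")
cv2.imwrite("pics/s0.png",cv2.resize(a,None,fx=1.5,fy=1.5,interpolation=2))
cv2.imwrite("pics/t0.png",cv2.resize(b,None,fx=1.5,fy=1.5,interpolation=2))
```

```text
(no output)
```

View pics/s0.png

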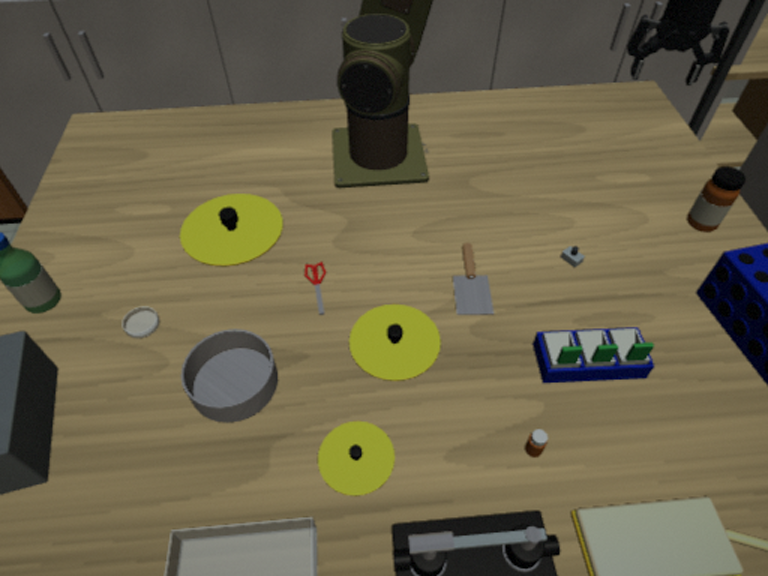

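View pics/t0.png

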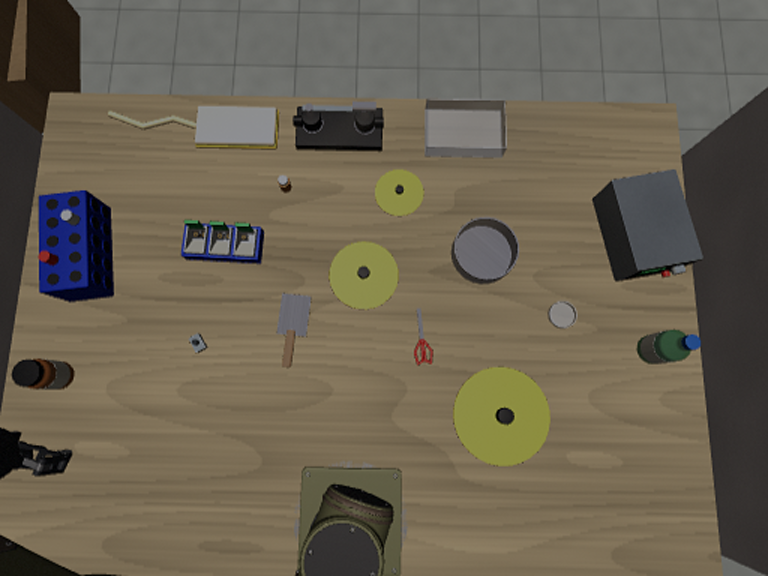

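The scene view shows three yellow covers at (394,342), (356,458) and (232,228), the dish at (230,375) and the organiser at (593,355). In the top view (scaled 1.5x) the covers are at (363,275), (399,192) and (502,416), the dish is at (485,250) and the organiser is at (222,242). Next I'll measure the diameters.

```bash
cat > h.py <<'E'
from rig import robot
import cv2,numpy as np
from scipy.spatial.transform import Rotation as R
from scipy.optimize import least_squares
def proj(p,X):
    return cv2.projectPoints(np.float64(X).reshape(-1,1,3),p["rvec"],p["tvec"],p["camera_matrix"],None)[0].reshape(-1,2)
def plane(p,px,z):
    px=np.float64(px).reshape(-1,2); M=cv2.Rodrigues(p["rvec"])[0]; c=-M.T@np.ravel(p["tvec"])
    d=np.c_[px,np.ones(len(px))]@np.linalg.inv(p["camera_matrix"]).T@M
    return (c+d*((z-c[2])/d[:,2])[:,None])[:,:2]
def tri(ps,pxs):  # least-squares point from several views
    f=lambda X:np.concatenate([proj(p,X)[0]-q for p,q in zip(ps,pxs)])
    r=least_squares(f,[.5,0,.05]); return r.x,np.abs(r.fun).max()
def blobs(p,lo,hi,amin=40):
    m=cv2.inRange(cv2.cvtColor(p["color"],cv2.COLOR_BGR2HSV),lo,hi)
    return [c for c in cv2.findContours(m,cv2.RETR_EXTERNAL,cv2.CHAIN_APPROX_NONE)[0] if cv2.contourArea(c)>amin],m
def fitc(xy):
    A=np.c_[2*xy,np.ones(len(xy))]; s=np.linalg.lstsq(A,(xy**2).sum(1),rcond=None)[0]
    return s[:2],2*np.sqrt(s[2]+s[:2]@s[:2])
def covers(p):
    for c in blobs(p,(22,120,80),(35,255,255),300)[0]:
        o,d=fitc(plane(p,cv2.convexHull(c)[:,0],.010)); print("yellow px",c[:,0].mean(0).round(),"centre",o.round(4),"dia",d.round(4))
E
python3 - <<'E'
from h import *
ps={}
for n in("scene","top"):
    p=ps[n]=robot.get_image(n); print(n); covers(p)
    for c in blobs(p,(110,150,40),(130,255,255),300)[0]:
        r=cv2.minAreaRect(plane(p,c[:,0],.036).astype(np.float32)); print("blue",c[:,0].mean(0).round(),r)
    for c in blobs(p,(40,120,40),(80,255,255),8)[0]:
        print("green",c[:,0].mean(0).round(1),cv2.contourArea(c),plane(p,c[:,0].mean(0),.078).round(4))
c=ps["top"]["color"][125:195,105:190]
d=ps["scene"]["color"][205:265,345:445]
a=cv2.resize(c,(680,560),interpolation=cv2.INTER_CUBIC)
cv2.imwrite("pics/crop1.png",a)
cv2.imwrite("pics/dishcrop.png",cv2.resize(ps["top"]["color"][100:300,200:380],None,fx=3,fy=3))
E
```

```text
scene
yellow px [237. 305.] centre [ 0.7093 -0.0899] dia 0.112
yellow px [263. 228.] centre [ 0.5131 -0.0138] dia 0.1547
yellow px [154. 153.] centre [ 0.2135 -0.3102] dia 0.2053
blue [390. 244.] ((0.5959576964378357, 0.29518598318099976), (0.17241713404655457, 0.08972717076539993), 81.33390808105469)
blue [502. 179.] ((0.43281289935112, 0.6247187852859497), (0.06993582099676132, 0.14918965101242065), 61.273216247558594)
green [379.6 236. ] 109.0 [[0.6088 0.2391]]
green [426.2 233.9] 107.5 [[0.6129 0.3446]]
green [403.1 235. ] 111.0 [[0.611  0.2922]]
green [  1.3 170.4] 14.5 [[ 0.3189 -0.6832]]
top
yellow px [334. 277.] centre [ 0.2145 -0.3115] dia 0.2023
yellow px [249. 178.] centre [ 0.517  -0.0232] dia 0.1385
yellow px [266. 128.] centre [ 0.7061 -0.0917] dia 0.1111
blue [ 41. 162.] ((0.5699121356010437, 0.6422346234321594), (0.22240222990512848, 0.10423500090837479), 8.145313262939453)
```

View pics/crop1.png

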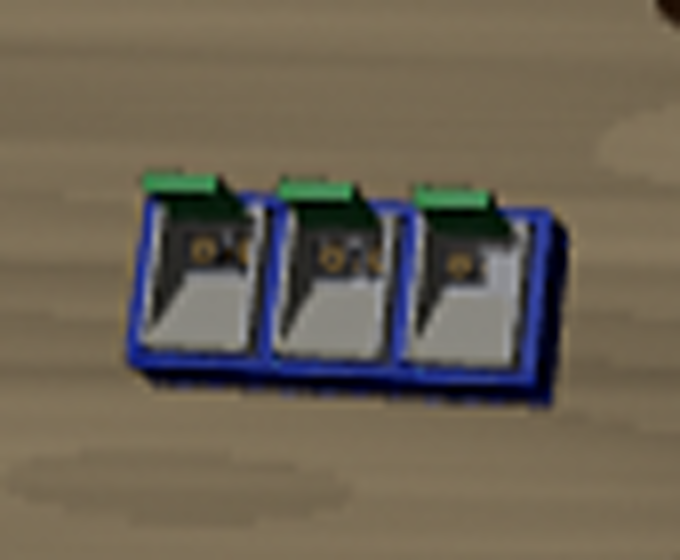

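The top crop shows two blocks in bin_a (crop 205,250 and 240,252), two in bin_b (330,258 and 375,260) and one in bin_c (460,263), so five blocks and all three bins to empty. Of the yellow covers, px(263,228) at about 154.7 mm matches. The one at (237,305) is about 112 mm and the one at (154,153) about 205 mm, so both are look-alikes. Next I'll fit the poses by matching silhouettes in both views.

```bash
cat >> h.py <<'E'
from scipy.optimize import minimize
def hullmask(p,X,shape=(384,512),S=4):
    q=cv2.convexHull(np.float32(proj(p,X))); m=np.zeros((shape[0],shape[1]),np.uint8)
    cv2.fillConvexPoly(m,np.int32(np.round(q*16)),255,cv2.LINE_AA,4); return m/255.
def cyl(x,y,r,z0,z1):
    t=np.linspace(0,2*np.pi,60); c=np.c_[x+r*np.cos(t),y+r*np.sin(t)]
    return np.vstack([np.c_[c,np.full(60,z)] for z in(z0,z1)])
def hullcent(p,X):
    m=cv2.moments(np.float32(cv2.convexHull(np.float32(proj(p,X))))); return np.array([m["m10"],m["m01"]])/m["m00"]
def cent(c):
    m=cv2.moments(cv2.convexHull(c)); return np.array([m["m10"],m["m01"]])/m["m00"]
def near(p,lo,hi,px,amin=100):
    cs,_=blobs(p,lo,hi,amin); return min(cs,key=lambda c:np.hypot(*(cent(c)-px)))
def cylpos(pairs,r,z0,z1,x0):  # (picture, contour) pairs
    f=lambda v:np.concatenate([hullcent(p,cyl(*v,r,z0,z1))-cent(c) for p,c in pairs])
    s=least_squares(f,x0); return s.x,s.fun
def frame2w(v,X):
    return R.from_euler("z",v[2]).apply(np.float64(X))+[v[0],v[1],0]
def tab(y): return [[x,y+b,z] for x in(22e-3,30e-3) for b in(-.015,.015) for z in(.042,.082)]
E
python3 - <<'E'
from h import *
S=robot.get_image("scene");T=robot.get_image("top")
for p,n in((S,"S"),(T,"T")):
    for nm,px in (("dish",(155,250) if n=="S" else (323,167)),("cov",(263,228) if n=="S" else (242,183)),("wood",(300,270)),("tab",(379,236) if n=="S" else (127,148)),("blue",(395,250) if n=="S" else (135,169))):
        print(n,nm,cv2.cvtColor(p["color"],cv2.COLOR_BGR2HSV)[px[1],px[0]])
E
python3 - <<'E'
from h import *
S=robot.get_image("scene");T=robot.get_image("top")
G=((40,90,25),(90,255,255))
gs=[near(S,*G,q,20) for q in((426,234),(403,235),(380,236))]; print([cv2.contourArea(c) for c in gs])
gt=[near(T,*G,q,8) for q in((128,149),(145,150),(162,151))]; print([(cent(c),cv2.contourArea(c)) for c in gt])
ys=(.054,0,-.054)
for use in("S","ST"):
    f=lambda v:np.concatenate([hullcent(p,frame2w(v,tab(y)))-cent(c) for p,g,k in((S,gs,"S"),(T,gt,"T")) if k in use for y,c in zip(ys,g)])
    s=least_squares(f,[.6,.29,0]);print(use,s.x.round(4),s.fun.round(2)); v=s.x
# dish
for p,px,x0 in((S,(155,252),0),(T,(323,167),0)):
    hsv=cv2.cvtColor(p["color"],cv2.COLOR_BGR2HSV)
    m=cv2.inRange(hsv,(0,0,0),(180,70,255)); cv2.imwrite(f"pics/m{p['shot']}.png",m)
    cs=cv2.findContours(m,0,1)[0]; c=min([c for c in cs if cv2.contourArea(c)>500],key=lambda c:np.hypot(*(cent(c)-px)))
    print("dish",cent(c),cv2.contourArea(cv2.convexHull(c)),cylpos([(p,c)],.07,0,.055,[.57,-.2]))
    c=near(p,(20,100,40),(38,255,255),(263,228) if p is S else (242,183))
    print("cover",cv2.contourArea(c),cent(c),cylpos([(p,c)],.077,.006,.010,[.51,-.02]),fitc(plane(p,cv2.convexHull(c)[:,0],.01)))
im=T["color"].copy(); im2=S["color"].copy()
rim=[[a,b,.036] for a,b in((-.038,-.084),(.038,-.084),(.038,.084),(-.038,.084))]
out=[]
for p,box in((T,(100,120,95,80)),(S,(345,200,95,80))):
    k=8;x,y,w,h=box;a=cv2.resize(p["color"][y:y+h,x:x+w],None,fx=4,fy=4,interpolation=2)
    for L in [rim]+[np.array(tab(yy))[[0,1,3,2]]for yy in()]: cv2.polylines(a,[np.int32((proj(p,frame2w(v,L))-[x,y]+.5)*4)],True,(0,0,255),1)
    for yy in ys: cv2.polylines(a,[np.int32((cv2.convexHull(np.float32(proj(p,frame2w(v,tab(yy)))))-[x,y]+.5)*4)],True,(0,255,255),1)
    out.append(a)
cv2.imwrite("pics/ov.png",np.hstack(out))
E
```

```text
S dish [105  18 116]
S cov [165  85   6]
S wood [ 21  86 139]
S tab [ 68 198  49]
S blue [118 250  50]
T dish [125  14 110]
T cov [15  9 58]
T wood [ 19  80 121]
T tab [ 67 121 129]
T blue [117 149  72]
[130.5, 126.0, 123.5]
[(array([128.53153153, 149.24324324]), 17.5), (array([145.10727969, 150.10727969]), 19.0), (array([160.53333333, 149.18666667]), 9.5)]
S [ 0.5749  0.3002 -0.0018] [-0.59 -0.63 -0.08  0.07  0.39  0.49]
ST [ 0.576   0.2999 -0.0099] [-0.58 -0.07 -0.15  0.47  0.24  0.74 -0.62  0.32 -0.48 -0.09  0.82  1.3 ]
dish [152.82777243 249.67024917] 3117.0 (array([ 0.5643554 , -0.27833478]), array([ 1.57296313e-07, -2.37967299e-07]))
cover 2481.5 [262.85149234 227.89025357] (array([ 0.51209917, -0.01347712]), array([-1.09661147e-06,  6.53240647e-07])) (array([ 0.51313139, -0.01361433]), np.float64(0.1566970158114937))
dish [323.02183544 166.19905063] 1580.0 (array([ 0.56790289, -0.2796942 ]), array([1.61529783e-07, 4.22254942e-07]))
cover 1607.0 [242.06427916 183.24232221] (array([ 0.51161205, -0.01521459]), array([-1.48007302e-07,  4.66906471e-07])) (array([ 0.51113544, -0.0153366 ]), np.float64(0.1541829102587193))
```

View pics/ov.png

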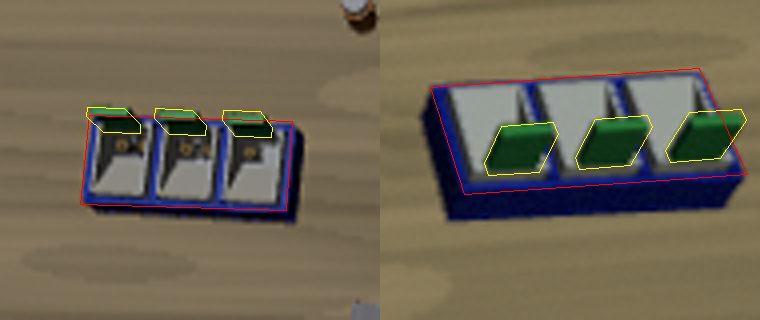

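```bash
cat > fr.py <<'E'
from h import *
def box(x0,x1,y0,y1,z0,z1): return [[x,y,z] for x in(x0,x1) for y in(y0,y1) for z in(z0,z1)]
parts=[box(-.038,.038,-.084,.084,0,.036)]+[b for y in(.054,0,-.054) for b in(box(-.03,.03,y-.022,y+.022,.03,.044),tab(y))]
def sil(p,v): return np.max([hullmask(p,frame2w(v,X)) for X in parts],0)
if __name__=="__main__":
    S=robot.get_image("scene");T=robot.get_image("top");D=[]
    for p in(S,T):
        hsv=cv2.cvtColor(p["color"],cv2.COLOR_BGR2HSV); m=1-(cv2.inRange(hsv,(10,48,60),(30,200,255))/255.)
        c=proj(p,[.576,.3,.03])[0].astype(int); w=np.zeros_like(m); w[c[1]-38:c[1]+38,c[0]-55:c[0]+55]=1; D.append((p,m,w))
    for use in(D[:1],D[1:],D):
        f=lambda q:sum((w*(sil(p,np.array([q[0]/1e3+.576,q[1]/1e3+.3,q[2]/100]))-m)**2).sum() for p,m,w in use)
        r=minimize(f,[0,0,-1],method="Nelder-Mead",options=dict(initial_simplex=[[-4,-4,-6],[4,-4,4],[-4,4,4],[4,4,-3]]));q=r.x
        v=np.array([q[0]/1e3+.576,q[1]/1e3+.3,q[2]/100]);print(v.round(4),r.fun)
    rim=[[a,b,.036] for a,b in((-.038,-.084),(.038,-.084),(.038,.084),(-.038,.084))];out=[]
    for p,bx in((T,(100,120,95,80)),(S,(345,200,95,80))):
        x,y,w,h=bx;a=cv2.resize(p["color"][y:y+h,x:x+w],None,fx=4,fy=4,interpolation=2)
        for L in [rim]+[tab(yy) for yy in(.054,0,-.054)]: cv2.polylines(a,[np.int32((cv2.convexHull(np.float32(proj(p,frame2w(v,L))))-[x,y]+.5)*4)],True,(0,0,255),1)
        out.append(a)
    cv2.imwrite("pics/ov2.png",np.hstack(out))
E
python3 fr.py
```

```text
[ 0.576   0.3005 -0.0364] 97.00993464052289
[ 0.576   0.2985 -0.061 ] 157.49499423298732
[ 0.5758  0.3002 -0.0373] 267.7345021145713
```

View pics/ov2.png

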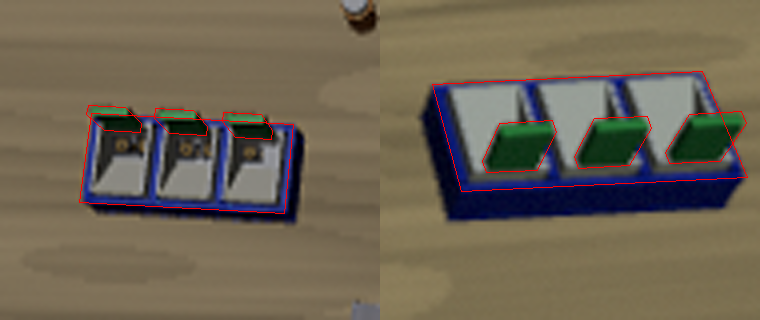

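Frame pose is about (0.576, 0.300) with yaw about -0.042. I'll write a planner that prints the tool-frame turn and shift to a world target, then start with bin_a.

```bash
cat > go.py <<'E'
import sys; from h import *
# usage: go.py x y z yaw tip(deg)  -> turn/shift from here; tip>0 swings tool z towards tool y
def delta(x,y,z,yaw,tip=0):
    o=robot.get_obs(); R0=R.from_euler("xyz",o["tcp_rot"])
    R1=R.from_euler("xyz",[np.pi,0,yaw])*R.from_rotvec([-np.radians(tip),0,0])
    print("now",o["eef_pos"].round(4),o["tcp_rot"].round(3),"t",o["time_s"],"w",round(o["grip_width"],3),"F",o["contact_force"].round(1),"q",o["joint_positions"].round(2))
    print("turn",(R0.inv()*R1).as_rotvec().round(3),"shift mm",(R0.inv().apply(np.array([x,y,z])-o["eef_pos"])*1e3).round(1))
if __name__=="__main__": delta(*map(float,sys.argv[1:]))
E
python3 - <<'E'
from h import *
v=[.576,.3,-.042]
for y in(.054,0,-.054): print(frame2w(v,[[.026,y,.05]]).round(4))
E
python3 go.py 0.6042 0.3529 0.15 1.529
```

```text
[[0.6042 0.3529 0.05  ]]
[[0.602  0.2989 0.05  ]]
[[0.5997 0.245  0.05  ]]
now [0.1555 0.5014 0.2313] [ 3.142 -0.     2.841] t 1.5 w 1.001 F [0.3 0.4 0.2] q [ 1.27  0.26 -0.14  1.17  0.    1.57]
turn [ 0.    -0.     1.312] shift mm [-472.5   -8.9   81.3]
```

```bash
python3 -m inch '[[0,0,0.13,-45,0,0,40],[0,0,0.26,-90,0,0,40],[0,0,0.39,-135,0,0,40],[0,0,0.52,-180,0,10,40],[0,0,0.65,-225,0,20,40]]' 60; python3 go.py 0.6042 0.3529 0.12 1.529
```

```text
time_s: 2.0
eef_pos: [0.3723, 0.4344, 0.2115]
tcp_rot: [3.14, -0.0, 2.186]
contact_force: [0.2, 0.7, -0.7]
grip_width: 0.466
now [0.3723 0.4344 0.2115] [ 3.14  -0.     2.186] t 2.0 w 0.466 F [ 0.2  0.7 -0.7] q [ 0.86  0.35 -0.06  1.16  0.    1.82]
turn [ 0.001 -0.001  0.657] shift mm [-200.4  142.3   91.6]
```

```bash
python3 -m inch '[[0,0,0.13,-40,28,0,40],[0,0,0.26,-80,56,15,40],[0,0,0.39,-120,85,40,40],[0,0,0.52,-160,114,65,40],[0,0,0.657,-200,142,91,40]]'; python3 -m inch '[[0,0,0,0,0,0,40],[0,0,0,0,0,0,40]]'; python3 go.py 0.6042 0.3529 0.051 1.529;  python3 - <<'E'
from h import *
o=[]
for n,x in(("scene",(.6,.35,.1)),("top",(.6,.35,.08))):
    p=robot.get_image(n); c=proj(p,x)[0].astype(int); o.append(cv2.resize(p["color"][c[1]-50:c[1]+50,max(c[0]-48,0):c[0]+47],(380,400),interpolation=2))
cv2.imwrite("pics/g1.png",np.hstack(o))
E
```

```text
time_s: 2.5
eef_pos: [0.5909, 0.3576, 0.1282]
tcp_rot: [3.14, -0.002, 1.523]
contact_force: [-0.8, 0.9, 0.5]
grip_width: 0.47
time_s: 2.7
eef_pos: [0.5911, 0.3564, 0.1265]
tcp_rot: [-3.14, -0.001, 1.522]
contact_force: [0.2, -0.1, 0.2]
grip_width: 0.469
now [0.5911 0.3564 0.1265] [-3.140e+00 -1.000e-03  1.522e+00] t 2.7 w 0.469 F [ 0.2 -0.1  0.2] q [0.54 0.6  0.13 1.1  0.   2.16]
turn [-0.001 -0.001 -0.007] shift mm [-2.9 13.3 75.5]
```

View pics/g1.png

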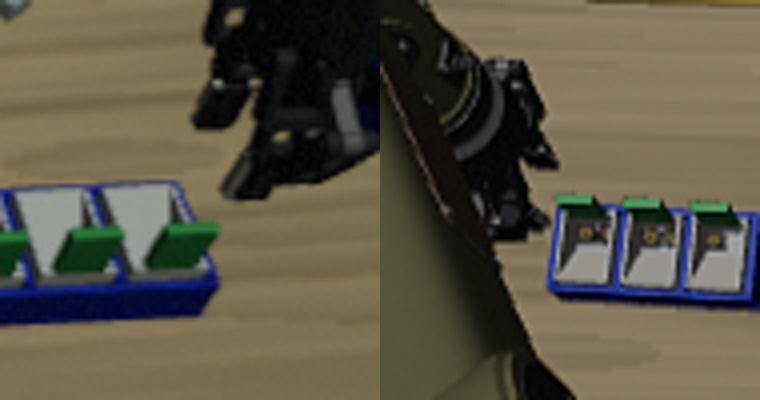

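Run:
```python
from h import *
o=robot.get_obs();e=o["eef_pos"];print(e)
for n,x in(("scene",(.6,.35,.1)),("top",(.6,.35,.08))):
    p=robot.get_image(n); c=proj(p,x)[0].astype(int)
    org=np.array([max(c[0]-48,0),c[1]-50])
    q=proj(p,[e,e+[.022,0,0],e-[.022,0,0],e+[0,0,.03],[.6042,.3529,.082],[.6042,.3529,.126]])
    print(n,((q-org)*4).round())
    print([(np.round((np.array(d["pixel"])-org)*4).tolist(),round(d["p"],2)) for d in robot.spot_point(p,"bin_a_tab")])
```

```text
[0.59023656 0.35806051 0.12874334]
scene [[222. 156.]
 [239. 189.]
 [206. 124.]
 [244. 122.]
 [192. 226.]
 [221. 180.]]
[([176.0, 247.0], 0.66), ([33.0, 260.0], 0.51)]
top [[159. 194.]
 [162. 166.]
 [156. 222.]
 [144. 180.]
 [189. 196.]
 [169. 178.]]
[([218.0, 198.0], 0.66), ([966.0, 284.0], 0.23), ([256.0, 211.0], 0.17)]
```

```bash
python3 -m inch '[[0,0,0,0,5,0,40],[0,0,0,2,12,0,40],[0,0,0,4,12,25,40],[0,0,0,4,12,50,40],[0,0,0,4,12,75,40]]'; python3 -m inch '[[0,0,0,0,0,0,40],[0,0,0,0,0,0,40]]'; python3 go.py 0.603 0.351 0.051 1.529;python3 - <<'E'
from h import *
o=[]
for n,x in(("scene",(.6,.35,.06)),("top",(.6,.33,.08))):
    p=robot.get_image(n); c=proj(p,x)[0].astype(int); o.append(cv2.resize(p["color"][c[1]-33:c[1]+33,max(c[0]-33,0):c[0]+30],(378,396),interpolation=2))
cv2.imwrite("pics/g2.png",np.hstack(o))
E
```

```text
time_s: 3.5
eef_pos: [0.6035, 0.3629, 0.0544]
tcp_rot: [3.137, -0.004, 1.525]
contact_force: [-0.0, -0.5, -0.2]
grip_width: 0.468
time_s: 3.7
eef_pos: [0.6037, 0.363, 0.0543]
tcp_rot: [3.138, -0.004, 1.525]
contact_force: [1.1, 0.3, 0.2]
grip_width: 0.469
now [0.6037 0.363  0.0543] [ 3.138 -0.004  1.525] t 3.7 w 0.469 F [1.1 0.3 0.2] q [0.54 0.66 0.06 0.96 0.   2.16]
turn [ 0.004 -0.003 -0.004] shift mm [-12.   -0.2   3.3]
```

View pics/g2.png

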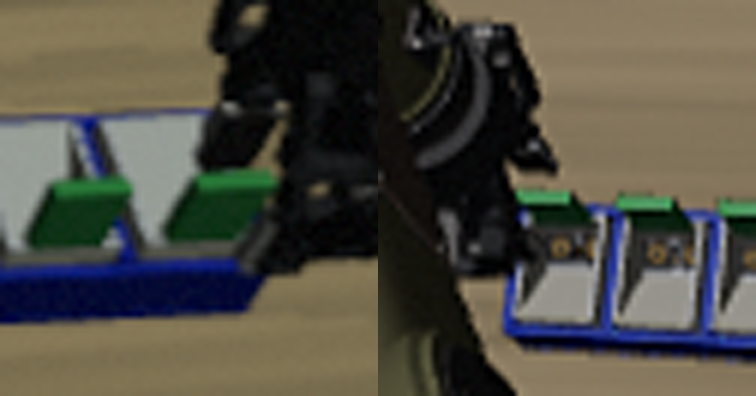

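Gripper straddles tab a in x but sits about 12 mm too far in +y, because I had the sign wrong. I'll correct that and close.

```bash
python3 -m inch '[[0,0,0,-6,0,1,40],[0,0,0,-13,0,3,40],[0,0,0,-13,0,3,40],[0,0,0,-13,0,3,40]]'; python3 -m inch '[[0,0,0,0,0,0,20],[0,0,0,0,0,0,10],[0,0,0,0,0,0,0],[0,0,0,0,0,0,0],[0,0,0,0,0,0,0]]' 20; python3 -m inch '[[0,0,0,0,0,0,0],[0,0,0,0,0,0,0]]' 20; python3 go.py 0.603 0.351 0.051 1.529
```

```text
time_s: 4.2
eef_pos: [0.6043, 0.3503, 0.0535]
tcp_rot: [3.135, -0.006, 1.525]
contact_force: [-0.7, -0.3, 0.1]
grip_width: 0.467
time_s: 4.7
eef_pos: [0.6044, 0.3504, 0.0537]
tcp_rot: [3.134, -0.006, 1.525]
contact_force: [-0.2, -0.5, 1.9]
grip_width: 0.092
time_s: 4.9
eef_pos: [0.6043, 0.3505, 0.0537]
tcp_rot: [3.135, -0.006, 1.525]
contact_force: [-0.3, -0.2, 2.0]
grip_width: 0.087
now [0.6043 0.3505 0.0537] [ 3.135 -0.006  1.525] t 4.9 w 0.087 F [-0.3 -0.2  2. ] q [0.53 0.65 0.04 0.95 0.   2.14]
turn [ 0.007 -0.006 -0.004] shift mm [ 0.5 -1.4  2.7]
```

```bash
python3 -m inch '[[0,0,0,0,0,0,0],[0,0,0,0,0,-10,0],[0,0,0,0,0,-30,0],[0,0,0,0,0,-60,0],[0,0,0,0,0,-90,0]]' 60; python3 -m inch '[[0,0,0,0,0,-30,0],[0,0,0,0,0,-60,0],[0,0,0,0,0,-60,0]]'
cat > dish.py <<'E'
from h import *
def dish(show=True):
    out=[]
    for n in("scene","top"):
        p=robot.get_image(n); hsv=cv2.cvtColor(p["color"],cv2.COLOR_BGR2HSV); m=cv2.inRange(hsv,(0,0,60),(180,60,255))
        for c in cv2.findContours(m,0,1)[0]:
            if cv2.contourArea(c)<400: continue
            x=plane(p,cent(c),.03)[0]
            if .35<x[0]<.68 and -.45<x[1]<.1:
                o,_=cylpos([(p,c)],.07,0,.055,x); out.append(o); print("dish",n,o.round(4),"area",cv2.contourArea(cv2.convexHull(c)), "model",cv2.contourArea(cv2.convexHull(np.float32(proj(p,cyl(*o,.07,0,.055))))).__round__())
        for c in blobs(p,(20,100,40),(38,255,255),400)[0]:
            o,d=fitc(plane(p,cv2.convexHull(c)[:,0],.01)); print("  yellow",n,o.round(4),"dia",d.round(3))
if __name__=="__main__": dish()
E
python3 dish.py; python3 go.py 0.4 0.0 0.2 1.3;python3 - <<'E'
from h import *
o=[]
for n,x in(("scene",(.58,.33,.08)),("top",(.58,.31,.08))):
    p=robot.get_image(n); c=proj(p,x)[0].astype(int); o.append(cv2.resize(p["color"][c[1]-40:c[1]+40,max(c[0]-38,0):c[0]+38],(380,400),interpolation=2))
cv2.imwrite("pics/g3.png",np.hstack(o))
E
```

```text
time_s: 5.4
eef_pos: [0.6032, 0.3496, 0.1443]
tcp_rot: [3.136, -0.005, 1.525]
contact_force: [0.3, -0.2, -1.7]
grip_width: 0.078
time_s: 5.7
eef_pos: [0.6053, 0.3507, 0.21]
tcp_rot: [3.128, -0.01, 1.525]
contact_force: [0.3, 0.6, -0.5]
grip_width: 0.083
dish scene [ 0.5644 -0.2793] area 3032.0 model 3220
  yellow scene [ 0.7095 -0.0897] dia 0.114
  yellow scene [ 0.5132 -0.0136] dia 0.157
  yellow scene [ 0.2134 -0.3102] dia 0.208
dish top [ 0.5719 -0.2818] area 1447.0 model 1613
  yellow top [ 0.2143 -0.3115] dia 0.203
  yellow top [ 0.5112 -0.0152] dia 0.154
  yellow top [ 0.7057 -0.0912] dia 0.113
now [0.6033 0.3496 0.205 ] [ 3.134 -0.006  1.525] t 5.8 w 0.085 F [-0.8  0.5 -3.2] q [0.52 0.57 0.29 1.28 0.   2.14]
turn [ 0.007 -0.007  0.225] shift mm [-358.6 -186.9    1.5]
```

View pics/g3.png

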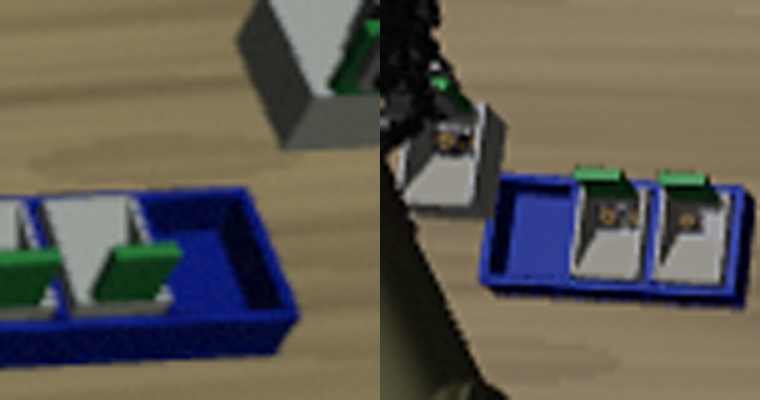

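```bash
python3 -m inch '[[0,0,0.04,-25,0,0,0],[0,0,0.08,-65,0,0,0],[0,0,0.12,-110,0,0,0],[0,0,0.16,-155,0,0,0],[0,0,0.2,-200,0,0,0]]';  python3 go.py 0.591 -0.291 0.19 1.113
```

```text
time_s: 6.4
eef_pos: [0.5912, 0.1472, 0.1998]
tcp_rot: [-3.141, -0.002, 1.324]
contact_force: [-0.2, 0.5, -1.4]
grip_width: 0.085
now [0.5912 0.1472 0.1998] [-3.141e+00 -2.000e-03  1.324e+00] t 6.4 w 0.085 F [-0.2  0.5 -1.4] q [0.24 0.42 0.02 1.17 0.   2.06]
turn [-0.001 -0.002  0.211] shift mm [-425.   107.     8.8]
```

```bash
python3 -m inch '[[0,0,0.04,-43,11,0,0],[0,0,0.08,-86,22,0,0],[0,0,0.12,-129,33,0,0],[0,0,0.16,-172,44,0,0],[0,0,0.21,-215,54,0,0]]'; python3 -m inch '[[0,0,0,-43,11,0,0],[0,0,0,-86,22,0,0],[0,0,0,-129,33,0,0],[0,0,0,-172,44,0,0],[0,0,0,-207,52,5,0]]';python3 -m inch '[[0,0,0,0,0,0,0]]'; python3 go.py 0.591 -0.291 0.13 1.113
```

```text
time_s: 6.9
eef_pos: [0.5895, -0.0761, 0.1974]
tcp_rot: [-3.138, -0.001, 1.112]
contact_force: [0.6, -0.6, -1.1]
grip_width: 0.078
time_s: 7.4
eef_pos: [0.543, -0.2868, 0.1905]
tcp_rot: [-3.136, -0.001, 1.11]
contact_force: [0.0, -0.5, -0.4]
grip_width: 0.082
time_s: 7.5
eef_pos: [0.5406, -0.2905, 0.188]
tcp_rot: [-3.132, 0.001, 1.105]
contact_force: [-1.3, 0.6, -1.0]
grip_width: 0.082
now [ 0.5406 -0.2905  0.188 ] [-3.132e+00  1.000e-03  1.105e+00] t 7.5 w 0.082 F [-1.3  0.6 -1. ] q [-0.49  0.44  0.02  1.16 -0.    1.54]
turn [-0.009  0.001 -0.008] shift mm [22.3 45.8 57.6]
```

```bash
python3 -m inch '[[0,0,0,10,20,15,0],[0,0,0,22,45,35,0],[0,0,0,22,46,50,0],[0,0,0,22,46,57,0],[0,0,0,22,46,57,0]]'; python3 go.py 0.591 -0.291 0.13 1.113 75; python3 dish.py | grep dish
```

```text
time_s: 8.0
eef_pos: [0.5893, -0.2898, 0.1281]
tcp_rot: [-3.127, 0.001, 1.105]
contact_force: [0.1, 1.2, -1.5]
grip_width: 0.079
now [ 0.5893 -0.2898  0.1281] [-3.127e+00  1.000e-03  1.105e+00] t 8.0 w 0.079 F [ 0.1  1.2 -1.5] q [-0.46  0.55  0.05  1.08 -0.    1.58]
turn [-1.324  0.006 -0.006] shift mm [-0.3  2.  -1.9]
dish scene [ 0.5624 -0.2792] area 3136.5 model 3209
dish top [ 0.6717 -0.3304] area 106397.5 model 1598
```

```bash
python3 -m inch '[[-0.15,0,0,0,0,-3,0],[-0.3,0,0,0,0,-4,0],[-0.45,0,0,0,0,-4,0],[-0.6,0,0,0,0,-4,0],[-0.75,0,0,0,0,-4,0]]'; python3 go.py 0.591 -0.291 0.13 1.113 75
```

```text
time_s: 8.6
eef_pos: [0.5912, -0.2912, 0.1358]
tcp_rot: [2.505, 0.001, 1.105]
contact_force: [1.0, -0.4, -2.5]
grip_width: 0.081
now [ 0.5912 -0.2912  0.1358] [2.505e+00 1.000e-03 1.105e+00] t 8.6 w 0.081 F [ 1.  -0.4 -2.5] q [-0.45  0.22 -0.74 -0.02 -0.01  1.58]
turn [-0.672  0.007 -0.004] shift mm [ 0.  -3.6  4.5]
```

```bash
python3 -m inch '[[-0.12,0,0,0,0,2,0],[-0.26,0,0,0,-2,3,0],[-0.4,0,0,0,-3,4,0],[-0.54,0,0,0,-3,4,0],[-0.67,0,0,0,-3,4,0]]'; python3 -m inch '[[0,0,0,0,0,0,0],[0,0,0,0,0,0,0],[0,0,0,0,0,0,0],[0,0,0,0,0,0,0],[0,0,0,0,0,0,0]]';python3 go.py 0.591 -0.291 0.13 1.113 80
python3 - <<'E'
from h import *
o=[]
for n,x in(("scene",(.57,-.28,.08)),("top",(.57,-.28,.05))):
    p=robot.get_image(n); c=proj(p,x)[0].astype(int); o.append(cv2.resize(p["color"][c[1]-40:c[1]+40,max(c[0]-38,0):c[0]+38],(380,400),interpolation=2))
    print(n,[(np.round(d["pixel"]).tolist(),round(d["p"],2)) for d in robot.look_for(p,"clamp_1")])
cv2.imwrite("pics/p1.png",np.hstack(o))
E
```

```text
time_s: 9.1
eef_pos: [0.5952, -0.2931, 0.1267]
tcp_rot: [2.081, 0.001, 1.105]
contact_force: [1.0, -1.2, -3.2]
grip_width: 0.084
time_s: 9.6
eef_pos: [0.5962, -0.2937, 0.1288]
tcp_rot: [2.078, 0.001, 1.105]
contact_force: [0.0, 0.2, -1.0]
grip_width: 0.083
now [ 0.5962 -0.2937  0.1288] [2.078e+00 1.000e-03 1.105e+00] t 9.6 w 0.083 F [ 0.   0.2 -1. ] q [-0.45  0.44 -1.19 -1.12 -0.01  1.58]
turn [-0.333  0.008 -0.002] shift mm [ 0.  -1.8 -5.7]
scene [([162.0, 244.0], 0.49), ([169.0, 243.0], 0.38)]
top []
```

View pics/p1.png

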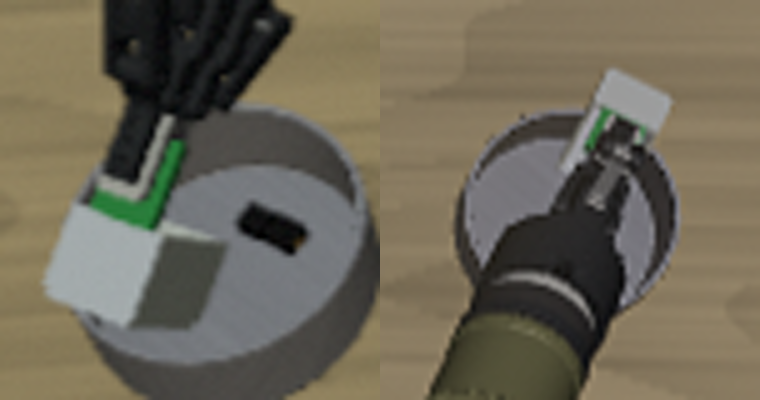

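Picture shows the bin tipped about 61° over the dish (crop 140,260) and a black pair of blocks on the dish floor (crop 270,228), none elsewhere. I'll untip and go back.

```bash
python3 -m inch '[[0.14,0,0,0,-2,-5,0],[0.29,0,0,0,-5,-15,0],[0.44,0,0,0,-10,-25,0],[0.59,0,0,0,-20,-30,0],[0.74,0,0,0,-30,-30,0]]'; python3 go.py 0.59 -0.291 0.20 1.113 0
```

```text
time_s: 10.3
eef_pos: [0.5603, -0.2756, 0.1171]
tcp_rot: [2.549, 0.001, 1.105]
contact_force: [1.8, -0.7, -2.1]
grip_width: 0.08
now [ 0.5603 -0.2756  0.1171] [2.549e+00 1.000e-03 1.105e+00] t 10.3 w 0.08 F [ 1.8 -0.7 -2.1] q [-0.45  0.21 -0.79 -0.01 -0.01  1.58]
turn [ 0.592  0.003 -0.007] shift mm [ -0.5  74.1 -50.1]
```

```bash
python3 -m inch '[[0,0,0,0,20,-15,0],[0.15,0,0,0,50,-35,0],[0.3,0,0,0,74,-50,0],[0.45,0,0,0,74,-50,0],[0.59,0,0,0,74,-50,0]]'; python3 -m inch '[[0,0,0,0,0,0,0]]'; python3 dish.py; python3 go.py 0.59 0.1 0.2 1.32 0
```

```text
time_s: 10.8
eef_pos: [0.5917, -0.2913, 0.2023]
tcp_rot: [2.963, 0.001, 1.105]
contact_force: [0.3, -1.0, -0.9]
grip_width: 0.085
time_s: 10.9
eef_pos: [0.5953, -0.2931, 0.2031]
tcp_rot: [2.962, 0.001, 1.105]
contact_force: [0.9, -0.8, -1.4]
grip_width: 0.077
dish scene [ 0.5427 -0.2903] area 3988.5 model 3114
  yellow scene [ 0.7094 -0.0897] dia 0.114
  yellow scene [ 0.5132 -0.0136] dia 0.157
  yellow scene [ 0.2124 -0.3065] dia 0.203
dish top [ 0.6717 -0.3304] area 106397.5 model 1598
  yellow top [ 0.5113 -0.0153] dia 0.154
  yellow top [ 0.7057 -0.0912] dia 0.113
now [ 0.593  -0.2919  0.2018] [2.960e+00 1.000e-03 1.105e+00] t 11.0 w 0.083 F [-0.   0.3 -0.5] q [-0.46  0.37 -0.07  0.95 -0.    1.58]
turn [ 0.181  0.02  -0.214] shift mm [ 348.9 -175.9  -30.9]
```

```bash
python3 -m inch '[[0.05,0,-0.04,40,-20,-3,0],[0.1,0.01,-0.08,90,-45,-8,0],[0.15,0.015,-0.12,140,-70,-12,0],[0.18,0.02,-0.16,190,-96,-17,0],[0.18,0.02,-0.21,236,-119,-21,0]]'; python3 go.py .6043 .3505 .2 1.525
```

```text
time_s: 11.5
eef_pos: [0.5897, -0.0456, 0.1994]
tcp_rot: [3.14, 0.0, 1.317]
contact_force: [1.5, 0.4, -0.8]
grip_width: 0.08
now [ 0.5897 -0.0456  0.1994] [3.14  0.    1.317] t 11.5 w 0.08 F [ 1.5  0.4 -0.8] q [-0.08  0.39 -0.03  1.15 -0.    1.75]
turn [ 0.001  0.    -0.208] shift mm [387.  -85.4  -0.8]
```

```bash
python3 -m inch '[[0,0,-0.05,40,-9,0,0],[0,0,-0.1,85,-19,0,0],[0,0,-0.15,132,-29,0,0],[0,0,-0.2,179,-39,0,0],[0,0,-0.208,226,-50,0,0]]'; python3 -m inch '[[0,0,0,40,2,0,0],[0,0,0,80,6,0,0],[0,0,0,115,6,0,0],[0,0,0,145,6,0,0],[0,0,0,155,6,0,0]]'; python3 go.py .6043 .3505 .12 1.525
```

```text
time_s: 12.0
eef_pos: [0.5961, 0.1871, 0.1984]
tcp_rot: [3.139, 0.0, 1.526]
contact_force: [0.6, -0.2, -0.2]
grip_width: 0.08
time_s: 12.5
eef_pos: [0.6072, 0.3442, 0.1971]
tcp_rot: [3.139, -0.001, 1.529]
contact_force: [-0.5, -0.6, -0.9]
grip_width: 0.082
now [0.6072 0.3442 0.1971] [ 3.139e+00 -1.000e-03  1.529e+00] t 12.5 w 0.082 F [-0.5 -0.6 -0.9] q [ 0.52  0.58  0.28  1.27 -0.    2.13]
turn [ 0.002 -0.001  0.004] shift mm [ 6.1 -3.4 77.1]
```

```bash
python3 -m inch '[[0,0,0,6,-3,20,0],[0,0,0,6,-3,50,0],[0,0,0,6,-3,75,0],[0,0,0,6,-3,77,0],[0,0,0,6,-3,77,0]]'; python3 -m inch '[[0,0,0,0,0,0,0]]'; for i in 1 2 3; do python3 go.py .6043 .3505 .0537 1.525; done
python3 - <<'E'
from h import *
o=[]
for n,x in(("scene",(.58,.34,.08)),("top",(.58,.32,.08))):
    p=robot.get_image(n); c=proj(p,x)[0].astype(int); o.append(cv2.resize(p["color"][c[1]-40:c[1]+40,max(c[0]-38,0):c[0]+38],(380,400),interpolation=2))
cv2.imwrite("pics/r1.png",np.hstack(o))
E
```

```text
time_s: 13.0
eef_pos: [0.6034, 0.3489, 0.1195]
tcp_rot: [3.141, 0.0, 1.528]
contact_force: [0.6, 0.5, -0.2]
grip_width: 0.083
time_s: 13.1
eef_pos: [0.6042, 0.3488, 0.1213]
tcp_rot: [3.138, -0.001, 1.528]
contact_force: [0.0, 0.3, -1.5]
grip_width: 0.08
now [0.6042 0.3488 0.1213] [ 3.138e+00 -1.000e-03  1.528e+00] t 13.1 w 0.08 F [ 0.   0.3 -1.5] q [ 0.52  0.61  0.14  1.1  -0.    2.14]
turn [ 0.004 -0.001  0.003] shift mm [ 1.6 -0.2 67.6]
now [0.6042 0.3488 0.1213] [ 3.138e+00 -1.000e-03  1.528e+00] t 13.1 w 0.08 F [ 0.   0.3 -1.5] q [ 0.52  0.61  0.14  1.1  -0.    2.14]
turn [ 0.004 -0.001  0.003] shift mm [ 1.6 -0.2 67.6]
now [0.6042 0.3488 0.1213] [ 3.138e+00 -1.000e-03  1.528e+00] t 13.1 w 0.08 F [ 0.   0.3 -1.5] q [ 0.52  0.61  0.14  1.1  -0.    2.14]
turn [ 0.004 -0.001  0.003] shift mm [ 1.6 -0.2 67.6]
```

View pics/r1.png

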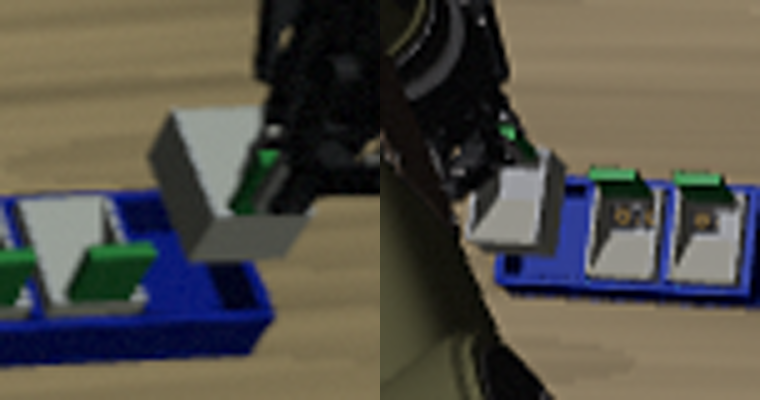

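Bin a shows empty (top crop 515,195), hanging above its pocket. Descending.

```bash
python3 -m inch '[[0,0,0,2,0,10,0],[0,0,0,2,0,25,0],[0,0,0,2,0,38,0],[0,0,0,2,0,43,0],[0,0,0,2,0,46,0]]' 60;  python3 go.py .6043 .3505 .0537 1.525
```

```text
time_s: 13.7
eef_pos: [0.6041, 0.3508, 0.0744]
tcp_rot: [3.139, -0.001, 1.528]
contact_force: [0.8, -1.1, -1.1]
grip_width: 0.088
now [0.6041 0.3508 0.0744] [ 3.139e+00 -1.000e-03  1.528e+00] t 13.7 w 0.088 F [ 0.8 -1.1 -1.1] q [ 0.53  0.64  0.07  1.   -0.    2.14]
turn [ 0.002 -0.001  0.003] shift mm [-0.3  0.2 20.7]
```

```bash
python3 -m inch '[[0,0,0,0,0,5,0],[0,0,0,0,0,11,0],[0,0,0,0,0,16,0],[0,0,0,0,0,20,0],[0,0,0,0,0,21,0]]';  python3 -m inch '[[0,0,0,0,0,0,0],[0,0,0,0,0,0,0]]'; python3 go.py .6043 .3505 .0537 1.525
```

```text
time_s: 14.2
eef_pos: [0.6044, 0.3507, 0.0537]
tcp_rot: [3.138, -0.001, 1.528]
contact_force: [-0.5, -1.5, 5.1]
grip_width: 0.081
time_s: 14.4
eef_pos: [0.6045, 0.3507, 0.0538]
tcp_rot: [3.138, -0.001, 1.528]
contact_force: [0.9, -0.9, -0.0]
grip_width: 0.085
now [0.6045 0.3507 0.0538] [ 3.138e+00 -1.000e-03  1.528e+00] t 14.4 w 0.085 F [ 0.9 -0.9 -0. ] q [ 0.53  0.66  0.05  0.96 -0.    2.14]
turn [ 0.003 -0.001  0.003] shift mm [-0.3 -0.2  0.1]
```

```bash
python3 -m inch '[[0,0,0,0,0,0,20],[0,0,0,0,0,0,40],[0,0,0,0,0,-10,40],[0,0,0,0,0,-30,40],[0,0,0,0,0,-50,40]]'; python3 -m inch '[[0,0,0,-15,-1,-10,40],[0,0,0,-35,-1,-10,40],[0,0,0,-54,-1,-10,40],[0,0,0,-54,-1,-10,40]]';  python3 go.py .602 .2967 .0537 1.528; python3 dish.py|grep -v top
```

```text
time_s: 14.9
eef_pos: [0.6041, 0.3506, 0.1047]
tcp_rot: [3.139, -0.0, 1.528]
contact_force: [1.0, 0.6, -0.3]
grip_width: 0.47
time_s: 15.3
eef_pos: [0.6, 0.2931, 0.1146]
tcp_rot: [3.14, 0.001, 1.525]
contact_force: [-0.9, 0.8, -0.0]
grip_width: 0.473
now [0.6    0.2931 0.1146] [3.140e+00 1.000e-03 1.525e+00] t 15.3 w 0.473 F [-0.9  0.8 -0. ] q [ 0.46  0.56  0.04  1.04 -0.    2.07]
turn [ 0.001  0.001 -0.003] shift mm [ 3.8  1.7 60.9]
dish scene [ 0.5643 -0.2793] area 3029.0 model 3219
  yellow scene [ 0.7094 -0.0896] dia 0.114
  yellow scene [ 0.5132 -0.0136] dia 0.157
  yellow scene [ 0.2133 -0.3101] dia 0.208
```

```bash
python3 -m inch '[[0,0,0,4,2,15,40],[0,0,0,4,2,35,40],[0,0,0,4,2,55,40],[0,0,0,4,2,61,40],[0,0,0,4,2,61,40]]'; python3 -m inch '[[0,0,0,0,0,0,20],[0,0,0,0,0,0,10],[0,0,0,0,0,0,0],[0,0,0,0,0,0,0],[0,0,0,0,0,0,0]]' 20; python3 -m inch '[[0,0,0,0,0,0,0],[0,0,0,0,0,0,0]]' 60; python3 go.py .602 .2967 .0537 1.528
```

```text
time_s: 15.9
eef_pos: [0.6014, 0.2994, 0.0512]
tcp_rot: [-3.14, 0.001, 1.527]
contact_force: [0.3, -0.2, 0.6]
grip_width: 0.47
time_s: 16.4
eef_pos: [0.6019, 0.2997, 0.0519]
tcp_rot: [-3.141, 0.0, 1.527]
contact_force: [0.4, 1.5, 0.9]
grip_width: 0.086
time_s: 16.6
eef_pos: [0.602, 0.2996, 0.052]
tcp_rot: [-3.142, 0.001, 1.527]
contact_force: [-0.7, 0.6, 0.2]
grip_width: 0.082
now [0.602  0.2996 0.052 ] [-3.142e+00  1.000e-03  1.527e+00] t 16.6 w 0.082 F [-0.7  0.6  0.2] q [ 0.46  0.62 -0.03  0.92 -0.    2.08]
turn [-0.     0.001 -0.001] shift mm [-2.9  0.2 -1.7]
```

```bash
python3 -m inch '[[0,0,0,0,0,-10,0],[0,0,0,0,0,-35,0],[0,0,0,0,0,-70,0],[0,0,0,0,0,-105,0],[0,0,0,0,0,-140,0]]' 60; python3 go.py 0.591 0 0.19 1.32
```

```text
time_s: 17.1
eef_pos: [0.6016, 0.2995, 0.1938]
tcp_rot: [-3.141, 0.001, 1.527]
contact_force: [1.6, -0.4, -2.6]
grip_width: 0.079
now [0.6016 0.2995 0.1938] [-3.141e+00  1.000e-03  1.527e+00] t 17.1 w 0.079 F [ 1.6 -0.4 -2.6] q [ 0.46  0.53  0.19  1.23 -0.    2.08]
turn [-0.     0.001  0.207] shift mm [-299.6    2.5    4. ]
```

```bash
python3 -m inch '[[0,0,0.04,-30,0,0,0],[0,0,0.08,-75,0,0,0],[0,0,0.12,-122,0,0,0],[0,0,0.16,-170,1,0,0],[0,0,0.21,-218,2,0,0]]';  python3 go.py 0.591 -0.291 0.19 1.113
```

```text
time_s: 17.6
eef_pos: [0.5936, 0.0799, 0.1947]
tcp_rot: [3.141, 0.001, 1.316]
contact_force: [0.5, 0.8, -1.4]
grip_width: 0.083
now [0.5936 0.0799 0.1947] [3.141e+00 1.000e-03 1.316e+00] t 17.6 w 0.083 F [ 0.5  0.8 -1.4] q [ 0.13  0.4  -0.02  1.15 -0.    1.96]
turn [0.    0.001 0.203] shift mm [-359.6   91.1    5. ]
```

```bash
python3 -m inch '[[0,0,0.04,-45,11,0,0],[0,0,0.08,-90,23,0,0],[0,0,0.12,-135,34,0,0],[0,0,0.16,-180,46,0,0],[0,0,0.203,-225,57,0,0]]'; python3 go.py 0.591 -0.291 0.13 1.113
```

```text
time_s: 18.1
eef_pos: [0.5916, -0.1541, 0.1956]
tcp_rot: [3.141, 0.0, 1.111]
contact_force: [1.1, -0.5, -1.0]
grip_width: 0.082
now [ 0.5916 -0.1541  0.1956] [3.141 0.    1.111] t 18.1 w 0.082 F [ 1.1 -0.5 -1. ] q [-0.25  0.42  0.01  1.16 -0.    1.78]
turn [ 0.001  0.    -0.002] shift mm [-123.    60.1   65.7]
```

```bash
python3 -m inch '[[0,0,0,-45,20,0,0],[0,0,0,-90,42,5,0],[0,0,0,-123,60,25,0],[0,0,0,-123,60,50,0],[0,0,0,-123,60,65,0]]'; python3 -m inch '[[0,0,0,0,0,0,0],[0,0,0,0,0,0,0]]'; python3 go.py 0.591 -0.291 0.13 1.113 70; python3 dish.py|grep "dish scene"
```

```text
time_s: 18.6
eef_pos: [0.5896, -0.2925, 0.1291]
tcp_rot: [-3.14, 0.0, 1.108]
contact_force: [0.3, 0.4, -1.7]
grip_width: 0.083
time_s: 18.8
eef_pos: [0.5892, -0.2925, 0.1293]
tcp_rot: [-3.14, 0.0, 1.108]
contact_force: [-0.3, 0.3, -1.3]
grip_width: 0.078
now [ 0.5892 -0.2925  0.1293] [-3.14   0.     1.108] t 18.8 w 0.078 F [-0.3  0.3 -1.3] q [-0.46  0.54  0.03  1.07 -0.    1.57]
turn [-1.224  0.004 -0.004] shift mm [ 2.2  1.  -0.7]
dish scene [ 0.5611 -0.2798] area 3198.5 model 3202
```

```bash
python3 -m inch '[[-0.12,0,0,0,0,-2,0],[-0.27,0,0,0,0,-3,0],[-0.42,0,0,0,0,-3,0],[-0.57,0,0,0,0,-3,0],[-0.72,0,0,0,0,-3,0]]'; python3 go.py 0.591 -0.291 0.132 1.113 70
```

```text
time_s: 19.4
eef_pos: [0.5919, -0.2928, 0.1353]
tcp_rot: [2.513, 0.0, 1.109]
contact_force: [1.4, -0.7, -3.3]
grip_width: 0.084
now [ 0.5919 -0.2928  0.1353] [2.513 0.    1.109] t 19.4 w 0.084 F [ 1.4 -0.7 -3.3] q [-0.46  0.23 -0.72 -0.01 -0.    1.57]
turn [-0.593  0.003 -0.002] shift mm [ 1.2 -3.2  1.7]
```

```bash
python3 -m inch '[[-0.1,0,0,0,-1,1,0],[-0.2,0,0,0,-2,1,0],[-0.3,0,0,1,-3,1,0],[-0.4,0,0,1,-3,1,0],[-0.5,0,0,1,-3,1,0]]'; python3 -m inch '[[-0.05,0,0,0,0,0,0],[-0.1,0,0,0,0,0,0],[-0.12,0,0,0,0,0,0],[-0.12,0,0,0,0,0,0],[-0.12,0,0,0,0,0,0]]';python3 go.py 0.591 -0.291 0.13 1.113 80
python3 - <<'E'
from h import *
o=[]
for n,x in(("scene",(.57,-.28,.08)),):
    p=robot.get_image(n); c=proj(p,x)[0].astype(int); o.append(cv2.resize(p["color"][c[1]-40:c[1]+40,max(c[0]-38,0):c[0]+38],(380,400),interpolation=2))
    print(n,[(np.round((np.array(d["pixel"])-c+[38,40])*5).tolist(),round(d["p"],2)) for d in robot.look_for(p,"clamp_1")])
cv2.imwrite("pics/p2.png",np.hstack(o))
E
```

```text
time_s: 19.9
eef_pos: [0.5942, -0.2922, 0.1307]
tcp_rot: [2.081, 0.0, 1.11]
contact_force: [0.5, -0.9, -2.3]
grip_width: 0.084
time_s: 20.4
eef_pos: [0.5991, -0.2941, 0.1327]
tcp_rot: [1.964, 0.0, 1.11]
contact_force: [0.2, -0.3, -0.6]
grip_width: 0.085
now [ 0.5991 -0.2941  0.1327] [1.964 0.    1.11 ] t 20.4 w 0.085 F [ 0.2 -0.3 -0.6] q [-0.45  0.59 -1.28 -1.48 -0.01  1.57]
turn [-0.219  0.003 -0.   ] shift mm [-0.8 -5.8 -6.9]
scene [([1019.0, -37.0], 0.45), ([247.0, 280.0], 0.38), ([505.0, -63.0], 0.16)]
```

View pics/p2.png

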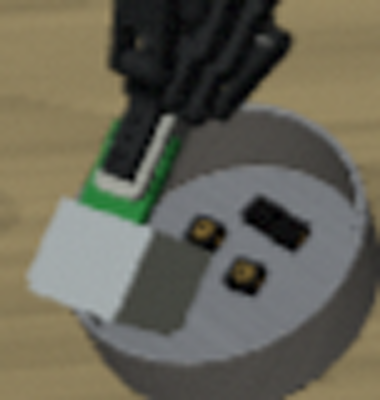

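Dish holds four blocks: a pair at crop (275,222) and singles at (205,232) and (245,275). Untipping without going nearer the j3 limit, then returning bin b.

```bash
python3 -m inch '[[0.1,0,0,0,5,0,0],[0.25,0,0,0,12,0,0],[0.4,0,0,0,25,0,0],[0.55,0,0,0,40,0,0],[0.7,0,0,0,50,0,0]]'; python3 go.py 0.59 -0.291 0.20 1.113 0
```

```text
time_s: 21.0
eef_pos: [0.6171, -0.3032, 0.1612]
tcp_rot: [2.297, 0.0, 1.11]
contact_force: [1.7, -0.1, -2.0]
grip_width: 0.08
now [ 0.6171 -0.3032  0.1612] [2.297 0.    1.11 ] t 21.0 w 0.08 F [ 1.7 -0.1 -2. ] q [-0.45  0.23 -0.87 -0.37 -0.    1.57]
turn [ 0.845  0.001 -0.002] shift mm [ -1.2   9.3 -48. ]
```

```bash
python3 -m inch '[[0.15,0,0,0,3,-15,0],[0.3,0,0,0,9,-30,0],[0.45,0,0,0,9,-48,0],[0.6,0,0,0,9,-48,0],[0.75,0,0,0,9,-48,0]]'; python3 go.py 0.591 0.0 0.20 1.3 0
```

```text
time_s: 21.5
eef_pos: [0.59, -0.2896, 0.203]
tcp_rot: [2.822, 0.0, 1.11]
contact_force: [1.4, -1.7, -1.0]
grip_width: 0.082
now [ 0.59   -0.2896  0.203 ] [2.822 0.    1.11 ] t 21.5 w 0.082 F [ 1.4 -1.7 -1. ] q [-0.46  0.28 -0.25  0.72 -0.    1.58]
turn [ 0.318  0.031 -0.188] shift mm [ 259.9 -122.2  -37.3]
```

```bash
python3 -m inch '[[0.1,0.01,-0.04,42,-20,-6,0],[0.2,0.02,-0.08,86,-40,-12,0],[0.3,0.03,-0.12,130,-61,-19,0],[0.318,0.031,-0.16,173,-81,-25,0],[0.318,0.031,-0.188,216,-101,-31,0]]'; python3 go.py .602 .2996 .2 1.527
```

```text
time_s: 22.0
eef_pos: [0.5923, -0.0477, 0.2014]
tcp_rot: [3.14, -0.001, 1.301]
contact_force: [0.8, -0.4, -1.6]
grip_width: 0.086
now [ 0.5923 -0.0477  0.2014] [ 3.140e+00 -1.000e-03  1.301e+00] t 22.0 w 0.086 F [ 0.8 -0.4 -1.6] q [-0.08  0.39 -0.02  1.15  0.    1.76]
turn [ 0.002 -0.    -0.226] shift mm [337.3 -83.3   1.4]
```

```bash
python3 -m inch '[[0,0,-0.05,42,-10,0,0],[0,0,-0.1,86,-21,0,0],[0,0,-0.15,132,-32,0,0],[0,0,-0.2,178,-44,0,0],[0,0,-0.226,222,-55,0,0]]'; python3 go.py .602 .2996 .12 1.527
```

```text
time_s: 22.5
eef_pos: [0.598, 0.1829, 0.2029]
tcp_rot: [3.138, -0.001, 1.529]
contact_force: [0.4, 0.1, -0.9]
grip_width: 0.085
now [0.598  0.1829 0.2029] [ 3.138e+00 -1.000e-03  1.529e+00] t 22.5 w 0.085 F [ 0.4  0.1 -0.9] q [ 0.3   0.44  0.06  1.19 -0.    1.91]
turn [ 0.004 -0.001  0.002] shift mm [116.6  -1.3  83. ]
```

```bash
python3 -m inch '[[0,0,0,40,0,0,0],[0,0,0,85,-1,0,0],[0,0,0,116,-1,10,0],[0,0,0,116,-1,40,0],[0,0,0,116,-1,60,0]]'; python3 -m inch '[[0,0,0,0,0,0,0],[0,0,0,0,0,0,0]]';  python3 go.py .602 .2996 .085 1.527;  python3 - <<'E'
from h import *
o=[]
for n,x in(("scene",(.58,.30,.08)),("top",(.58,.28,.08))):
    p=robot.get_image(n); c=proj(p,x)[0].astype(int); o.append(cv2.resize(p["color"][c[1]-40:c[1]+40,max(c[0]-38,0):c[0]+38],(380,400),interpolation=2))
cv2.imwrite("pics/r2.png",np.hstack(o))
E
```

```text
time_s: 23.0
eef_pos: [0.6014, 0.3004, 0.1427]
tcp_rot: [3.137, -0.001, 1.531]
contact_force: [-0.3, -0.6, -1.5]
grip_width: 0.083
time_s: 23.2
eef_pos: [0.601, 0.3004, 0.1437]
tcp_rot: [3.137, -0.002, 1.531]
contact_force: [0.4, -0.2, -0.8]
grip_width: 0.084
now [0.601  0.3004 0.1437] [ 3.137e+00 -2.000e-03  1.531e+00] t 23.2 w 0.084 F [ 0.4 -0.2 -0.8] q [ 0.46  0.55  0.09  1.11 -0.    2.07]
turn [ 0.005 -0.002  0.004] shift mm [-0.9  0.7 58.7]
```

View pics/r2.png

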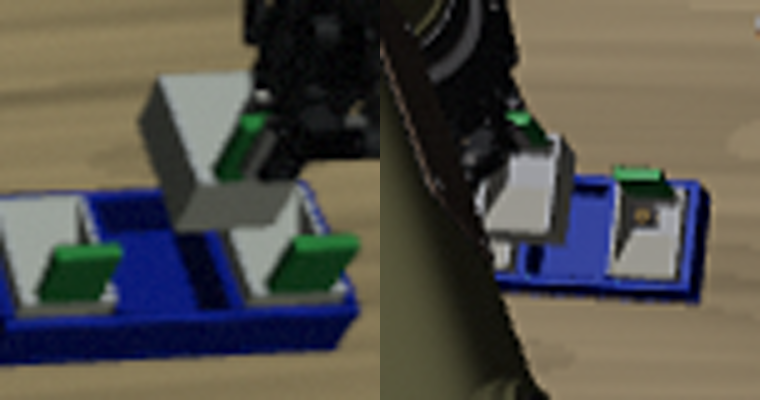

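Bin b is empty (top crop 525,195). Bin a sits low in its pocket (scene crop 290,230) and bin c still holds one block (645,215). Lowering bin b.

```bash
python3 -m inch '[[0.005,-0.002,0.004,-1,1,15,0],[0.005,-0.002,0.004,-1,1,35,0],[0.005,-0.002,0.004,-1,1,50,0],[0.005,-0.002,0.004,-1,1,60,0],[0.005,-0.002,0.004,-1,1,68,0]]';  python3 go.py .602 .2996 .052 1.527
```

```text
time_s: 23.8
eef_pos: [0.6038, 0.2995, 0.0762]
tcp_rot: [3.14, -0.001, 1.526]
contact_force: [-1.6, -1.4, 0.8]
grip_width: 0.083
now [0.6038 0.2995 0.0762] [ 3.140e+00 -1.000e-03  1.526e+00] t 23.8 w 0.083 F [-1.6 -1.4  0.8] q [ 0.46  0.6  -0.    0.97 -0.    2.08]
turn [ 0.002 -0.001 -0.001] shift mm [ 0.  -1.9 24.2]
```

```bash
python3 -m inch '[[0,0,0,0,-2,6,0],[0,0,0,0,-2,12,0],[0,0,0,0,-2,18,0],[0,0,0,0,-2,23,0],[0,0,0,0,-2,24,0]]';  python3 -m inch '[[0,0,0,0,0,0,0],[0,0,0,0,0,0,0]]'; python3 go.py .602 .2996 .052 1.527
```

```text
time_s: 24.3
eef_pos: [0.6019, 0.2996, 0.052]
tcp_rot: [3.14, -0.001, 1.526]
contact_force: [-0.1, 0.5, 3.1]
grip_width: 0.084
time_s: 24.5
eef_pos: [0.602, 0.2997, 0.0522]
tcp_rot: [3.139, -0.001, 1.526]
contact_force: [0.4, -0.5, -0.8]
grip_width: 0.082
now [0.602  0.2997 0.0522] [ 3.139e+00 -1.000e-03  1.526e+00] t 24.5 w 0.082 F [ 0.4 -0.5 -0.8] q [ 0.46  0.62 -0.04  0.91 -0.    2.08]
turn [ 0.002 -0.001 -0.001] shift mm [-0.1 -0.   0.2]
```

Home. Releasing and moving to bin c at about (0.600, 0.2445).

```bash
python3 -m inch '[[0,0,0,0,0,0,20],[0,0,0,0,0,0,40],[0,0,0,0,0,-10,40],[0,0,0,0,0,-30,40],[0,0,0,0,0,-50,40]]'; python3 -m inch '[[0,0,0,-15,0,-10,40],[0,0,0,-35,0,-10,40],[0,0,0,-52,0,-10,40],[0,0,0,-54,0,-10,40]]';  python3 go.py .5998 .2445 .0525 1.528; python3 dish.py|grep -v top
```

```text
time_s: 25.0
eef_pos: [0.6017, 0.2996, 0.1032]
tcp_rot: [3.139, -0.001, 1.526]
contact_force: [0.7, 0.7, 0.7]
grip_width: 0.469
time_s: 25.4
eef_pos: [0.5981, 0.2419, 0.1122]
tcp_rot: [-3.141, 0.001, 1.523]
contact_force: [-1.4, -0.1, 0.2]
grip_width: 0.467
now [0.5981 0.2419 0.1122] [-3.141e+00  1.000e-03  1.523e+00] t 25.4 w 0.467 F [-1.4 -0.1  0.2] q [ 0.38  0.53 -0.03  1.01 -0.    2.  ]
turn [-0.001  0.001 -0.005] shift mm [ 2.8  1.7 59.7]
dish scene [ 0.5646 -0.2787] area 3057.5 model 3220
  yellow scene [ 0.7094 -0.0897] dia 0.114
  yellow scene [ 0.5131 -0.0136] dia 0.157
  yellow scene [ 0.2132 -0.3102] dia 0.208
```

```bash
python3 -m inch '[[0,0,0,2,2,15,40],[0,0,0,2,2,35,40],[0,0,0,2,2,52,40],[0,0,0,2,2,58,40],[0,0,0,2,2,58,40]]'; python3 -m inch '[[0,0,0,0,0,0,20],[0,0,0,0,0,0,10],[0,0,0,0,0,0,0],[0,0,0,0,0,0,0],[0,0,0,0,0,0,0]]' 20; python3 -m inch '[[0,0,0,0,0,0,0],[0,0,0,0,0,0,0]]' 60; python3 go.py .5998 .2445 .0525 1.528
```

```text
time_s: 26.0
eef_pos: [0.5996, 0.2458, 0.0527]
tcp_rot: [-3.139, 0.001, 1.525]
contact_force: [-0.0, -0.5, -0.3]
grip_width: 0.468
time_s: 26.5
eef_pos: [0.6002, 0.2461, 0.0535]
tcp_rot: [-3.14, -0.0, 1.525]
contact_force: [-0.6, 0.7, 1.7]
grip_width: 0.09
time_s: 26.7
eef_pos: [0.6002, 0.2461, 0.0536]
tcp_rot: [-3.14, -0.0, 1.525]
contact_force: [-0.3, 0.2, 1.3]
grip_width: 0.078
now [0.6002 0.2461 0.0536] [-3.14  -0.     1.525] t 26.7 w 0.078 F [-0.3  0.2  1.3] q [ 0.39  0.58 -0.1   0.89  0.    2.01]
turn [-0.001 -0.    -0.003] shift mm [-1.6 -0.3  1.1]
```

```bash
python3 -m inch '[[0,0,0,0,0,-10,0],[0,0,0,0,0,-35,0],[0,0,0,0,0,-70,0],[0,0,0,0,0,-105,0],[0,0,0,0,0,-140,0]]' 60; python3 -m inch '[[0,0,0.04,-30,0,0,0],[0,0,0.08,-75,0,0,0],[0,0,0.12,-122,0,0,0],[0,0,0.16,-170,1,0,0],[0,0,0.21,-218,2,0,0]]';  python3 go.py 0.591 -0.291 0.19 1.113
```

```text
time_s: 27.2
eef_pos: [0.5999, 0.2458, 0.1952]
tcp_rot: [-3.14, 0.0, 1.525]
contact_force: [0.6, -0.3, -0.9]
grip_width: 0.084
time_s: 27.7
eef_pos: [0.5914, 0.0263, 0.1958]
tcp_rot: [-3.14, 0.001, 1.313]
contact_force: [1.3, -0.3, -1.3]
grip_width: 0.084
now [0.5914 0.0263 0.1958] [-3.140e+00  1.000e-03  1.313e+00] t 27.7 w 0.084 F [ 1.3 -0.3 -1.3] q [ 0.04  0.39 -0.04  1.14 -0.    1.87]
turn [-0.001  0.001  0.2  ] shift mm [-306.9   80.4    5.9]
```

```bash
python3 -m inch '[[0,0,0.04,-45,12,0,0],[0,0,0.08,-90,24,0,0],[0,0,0.12,-135,35,0,0],[0,0,0.16,-180,47,0,0],[0,0,0.2,-225,59,0,0]]'; python3 go.py 0.591 -0.291 0.13 1.113; python3 dish.py | grep dish
```

```text
time_s: 28.2
eef_pos: [0.5906, -0.2081, 0.1964]
tcp_rot: [-3.14, 0.001, 1.112]
contact_force: [0.9, 0.8, -2.4]
grip_width: 0.079
now [ 0.5906 -0.2081  0.1964] [-3.140e+00  1.000e-03  1.112e+00] t 28.2 w 0.079 F [ 0.9  0.8 -2.4] q [-0.34  0.45  0.06  1.18 -0.    1.69]
turn [-0.001  0.001 -0.001] shift mm [-74.1  37.2  66.4]
dish scene [ 0.5393 -0.2657] area 4216.0 model 3070
dish top [ 0.6717 -0.3304] area 106397.5 model 1598
```

```bash
python3 -m inch '[[0,0,0,-30,15,0,0],[0,0,0,-74,37,10,0],[0,0,0,-74,37,30,0],[0,0,0,-74,37,50,0],[0,0,0,-74,37,65,0]]'; python3 -m inch '[[0,0,0,0,0,0,0],[0,0,0,0,0,0,0]]'; python3 dish.py|grep "dish scene"; python3 -m inch '[[-0.12,0,0,0,0,-2,0],[-0.27,0,0,0,0,-3,0],[-0.42,0,0,0,0,-3,0],[-0.57,0,0,0,0,-3,0],[-0.72,0,0,0,0,-3,0]]'; python3 go.py 0.591 -0.291 0.132 1.113 70
```

```text
time_s: 28.8
eef_pos: [0.5898, -0.295, 0.1302]
tcp_rot: [-3.14, 0.003, 1.105]
contact_force: [-0.7, 0.3, -2.0]
grip_width: 0.085
time_s: 29.0
eef_pos: [0.5895, -0.2943, 0.1302]
tcp_rot: [-3.139, 0.003, 1.106]
contact_force: [0.6, 0.3, -0.5]
grip_width: 0.085
dish scene [ 0.561  -0.2802] area 3197.0 model 3202
time_s: 29.6
eef_pos: [0.5919, -0.2952, 0.1359]
tcp_rot: [2.514, 0.003, 1.106]
contact_force: [0.9, -0.9, -3.1]
grip_width: 0.08
now [ 0.5919 -0.2952  0.1359] [2.514 0.003 1.106] t 29.6 w 0.08 F [ 0.9 -0.9 -3.1] q [-0.46  0.23 -0.72 -0.   -0.    1.57]
turn [-0.594  0.007 -0.002] shift mm [ 3.3 -4.4  1.6]
```

```bash
python3 -m inch '[[-0.1,0,0,1,-1,1,0],[-0.2,0,0,2,-2,1,0],[-0.3,0,0,3,-3,1,0],[-0.4,0,0,3,-3,1,0],[-0.48,0,0,3,-3,1,0]]'; python3 -m inch '[[-0.03,0,0,0,0,0,0],[-0.06,0,0,0,0,0,0],[-0.07,0,0,0,0,0,0],[-0.07,0,0,0,0,0,0],[-0.07,0,0,0,0,0,0]]';python3 go.py 0.591 -0.291 0.13 1.113 80
python3 - <<'E'
from h import *
o=[]
for n,x in(("scene",(.57,-.28,.08)),):
    p=robot.get_image(n); c=proj(p,x)[0].astype(int); o.append(cv2.resize(p["color"][c[1]-40:c[1]+40,max(c[0]-38,0):c[0]+38],(380,400),interpolation=2))
cv2.imwrite("pics/p3.png",np.hstack(o))
E
```

```text
time_s: 30.1
eef_pos: [0.5941, -0.2926, 0.1323]
tcp_rot: [2.08, 0.003, 1.107]
contact_force: [0.7, -0.3, -2.9]
grip_width: 0.081
time_s: 30.6
eef_pos: [0.595, -0.2928, 0.1329]
tcp_rot: [2.009, 0.003, 1.107]
contact_force: [-0.4, -0.0, -0.9]
grip_width: 0.08
now [ 0.595  -0.2928  0.1329] [2.009 0.003 1.107] t 30.6 w 0.08 F [-0.4 -0.  -0.9] q [-0.45  0.52 -1.25 -1.33 -0.01  1.57]
turn [-0.264  0.006  0.001] shift mm [-0.2 -4.5 -2.7]
```

View pics/p3.png

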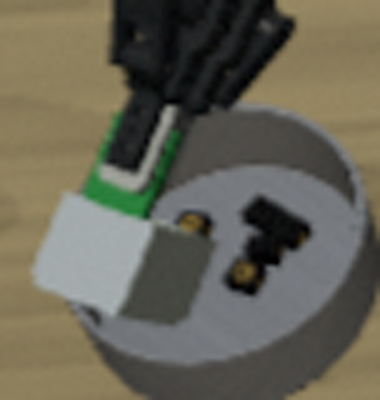

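Five blocks now show in the dish: the pair at (275,222), a new one at (262,250), and singles at (243,275) and (192,225). Returning bin c.

```bash
python3 -m inch '[[0.1,0,0,0,5,0,0],[0.25,0,0,0,12,0,0],[0.4,0,0,0,25,0,0],[0.55,0,0,0,40,0,0],[0.7,0,0,0,50,0,0]]'; python3 go.py 0.59 -0.291 0.20 1.113 0
```

```text
time_s: 31.15
eef_pos: [0.6148, -0.3025, 0.163]
tcp_rot: [2.361, 0.003, 1.107]
contact_force: [2.0, 0.4, -2.0]
grip_width: 0.082
now [ 0.6148 -0.3025  0.163 ] [2.361 0.003 1.107] t 31.15 w 0.082 F [ 2.   0.4 -2. ] q [-0.45  0.21 -0.8  -0.23 -0.01  1.58]
turn [ 0.781  0.005 -0.004] shift mm [ -0.9   6.7 -45.6]
```

```bash
python3 -m inch '[[0.15,0,0,0,3,-15,0],[0.3,0,0,0,7,-30,0],[0.45,0,0,0,7,-45,0],[0.6,0,0,0,7,-45,0],[0.75,0,0,0,7,-45,0]]'; python3 go.py 0.591 0.0 0.20 1.3 0
```

```text
time_s: 31.65
eef_pos: [0.5912, -0.2905, 0.2038]
tcp_rot: [2.912, 0.003, 1.107]
contact_force: [1.7, -1.2, -2.4]
grip_width: 0.08
now [ 0.5912 -0.2905  0.2038] [2.912 0.003 1.107] t 31.65 w 0.08 F [ 1.7 -1.2 -2.4] q [-0.45  0.34 -0.13  0.87 -0.    1.58]
turn [ 0.229  0.025 -0.192] shift mm [ 259.8 -127.4  -26.6]
```

```bash
python3 -m inch '[[0.1,0.01,-0.04,42,-20,-4,0],[0.2,0.02,-0.08,86,-42,-8,0],[0.229,0.025,-0.12,130,-64,-13,0],[0.229,0.025,-0.16,173,-85,-18,0],[0.229,0.025,-0.192,216,-106,-22,0]]'; python3 go.py .6002 .2461 .2 1.525
```

```text
time_s: 32.15
eef_pos: [0.5917, -0.0473, 0.2015]
tcp_rot: [3.139, -0.001, 1.301]
contact_force: [0.9, -1.0, -0.7]
grip_width: 0.079
now [ 0.5917 -0.0473  0.2015] [ 3.139e+00 -1.000e-03  1.301e+00] t 32.15 w 0.079 F [ 0.9 -1.  -0.7] q [-0.08  0.39 -0.03  1.15  0.    1.76]
turn [ 0.002 -0.    -0.224] shift mm [285.1 -69.9   1.5]
```

```bash
python3 -m inch '[[0,0,-0.05,42,-10,0,0],[0,0,-0.1,86,-21,0,0],[0,0,-0.15,132,-32,0,0],[0,0,-0.2,178,-44,0,0],[0,0,-0.224,222,-55,0,0]]'; python3 -m inch '[[0,0,0,30,0,0,0],[0,0,0,60,0,0,0],[0,0,0,60,0,15,0],[0,0,0,60,0,40,0],[0,0,0,60,0,65,0]]'; python3 -m inch '[[0,0,0,0,0,0,0],[0,0,0,0,0,0,0]]'; python3 go.py .6002 .2461 .08 1.525
```

```text
time_s: 32.65
eef_pos: [0.5979, 0.1835, 0.203]
tcp_rot: [3.137, -0.001, 1.527]
contact_force: [0.6, 0.5, -1.0]
grip_width: 0.082
time_s: 33.15
eef_pos: [0.6015, 0.2446, 0.1391]
tcp_rot: [3.133, -0.002, 1.528]
contact_force: [0.2, -0.2, -1.3]
grip_width: 0.081
time_s: 33.35
eef_pos: [0.6016, 0.2447, 0.1402]
tcp_rot: [3.132, -0.003, 1.528]
contact_force: [-0.3, 0.4, -1.2]
grip_width: 0.08
now [0.6016 0.2447 0.1402] [ 3.132e+00 -3.000e-03  1.528e+00] t 33.35 w 0.08 F [-0.3  0.4 -1.2] q [ 0.39  0.51  0.01  1.06 -0.    2.  ]
turn [ 0.009 -0.003  0.003] shift mm [ 1.2 -2.1 60.2]
```

```bash
python3 -m inch '[[0.011,-0.003,0.003,1,-2,15,0],[0.011,-0.003,0.003,1,-2,35,0],[0.011,-0.003,0.003,1,-2,50,0],[0.011,-0.003,0.003,1,-2,60,0],[0.011,-0.003,0.003,1,-2,62,0]]';  python3 go.py .6002 .2461 .0536 1.525
```

```text
time_s: 33.85
eef_pos: [0.5998, 0.2457, 0.0773]
tcp_rot: [-3.138, 0.001, 1.525]
contact_force: [-0.6, 0.4, -1.5]
grip_width: 0.084
now [0.5998 0.2457 0.0773] [-3.138e+00  1.000e-03  1.525e+00] t 33.85 w 0.084 F [-0.6  0.4 -1.5] q [ 0.39  0.56 -0.07  0.94  0.    2.  ]
turn [-0.003  0.001  0.   ] shift mm [ 0.4  0.4 23.7]
```

```bash
python3 -m inch '[[0,0,0,0,0,6,0],[0,0,0,0,0,12,0],[0,0,0,0,0,18,0],[0,0,0,0,0,23,0],[0,0,0,0,0,24,0]]';  python3 -m inch '[[0,0,0,0,0,0,0],[0,0,0,0,0,0,0]]'; python3 go.py .6002 .2461 .0536 1.525
```

```text
time_s: 34.35
eef_pos: [0.5999, 0.2458, 0.0535]
tcp_rot: [-3.139, 0.0, 1.525]
contact_force: [-1.0, -0.7, 5.5]
grip_width: 0.081
time_s: 34.55
eef_pos: [0.6, 0.2458, 0.0535]
tcp_rot: [-3.139, 0.0, 1.525]
contact_force: [0.4, -0.3, -0.2]
grip_width: 0.082
now [0.6    0.2458 0.0535] [-3.139  0.     1.525] t 34.55 w 0.082 F [ 0.4 -0.3 -0.2] q [ 0.39  0.58 -0.1   0.89  0.    2.  ]
turn [-0.003  0.     0.   ] shift mm [ 0.3  0.2 -0.1]
```

```bash
python3 -m inch '[[0,0,0,0,0,0,20],[0,0,0,0,0,0,45],[0,0,0,0,0,-10,45],[0,0,0,0,0,-40,45],[0,0,0,0,0,-80,45]]'; python3 -m inch '[[0,0,0,-40,-15,-10,45],[0,0,0,-85,-35,-10,45],[0,0,0,-130,-50,-10,45],[0,0,0,-175,-65,-10,45],[0,0,0,-220,-80,-10,45]]'; python3 dish.py; python3 go.py .512 -.0145 .10 1.53
python3 - <<'E'
from h import *
o=[]
for n,x in(("scene",(.58,.30,.05)),("top",(.58,.30,.05))):
    p=robot.get_image(n); c=proj(p,x)[0].astype(int); o.append(cv2.resize(p["color"][c[1]-40:c[1]+40,max(c[0]-38,0):c[0]+38],(380,400),interpolation=2))
cv2.imwrite("pics/r3.png",np.hstack(o))
E
```

```text
time_s: 35.05
eef_pos: [0.5986, 0.2452, 0.133]
tcp_rot: [-3.135, 0.002, 1.525]
contact_force: [0.4, 0.4, 0.4]
grip_width: 0.526
time_s: 35.55
eef_pos: [0.5082, 0.0276, 0.1451]
tcp_rot: [-3.137, 0.002, 1.526]
contact_force: [1.8, -0.6, 0.4]
grip_width: 0.527
dish scene [ 0.5645 -0.2789] area 3047.5 model 3220
  yellow scene [ 0.7095 -0.0897] dia 0.114
  yellow scene [ 0.5131 -0.0136] dia 0.157
  yellow scene [ 0.2132 -0.3102] dia 0.208
dish top [ 0.5722 -0.2822] area 1437.5 model 1613
  yellow top [ 0.2144 -0.3116] dia 0.203
  yellow top [ 0.5107 -0.0242] dia 0.14
  yellow top [ 0.7056 -0.0914] dia 0.113
now [0.5058 0.0247 0.1449] [-3.133  0.004  1.519] t 35.65 w 0.525 F [ 0.7  0.2 -0.1] q [ 0.05  0.29 -0.33  0.96 -0.    1.67]
turn [-0.008  0.004 -0.011] shift mm [-38.7   8.6  45. ]
```

View pics/r3.png

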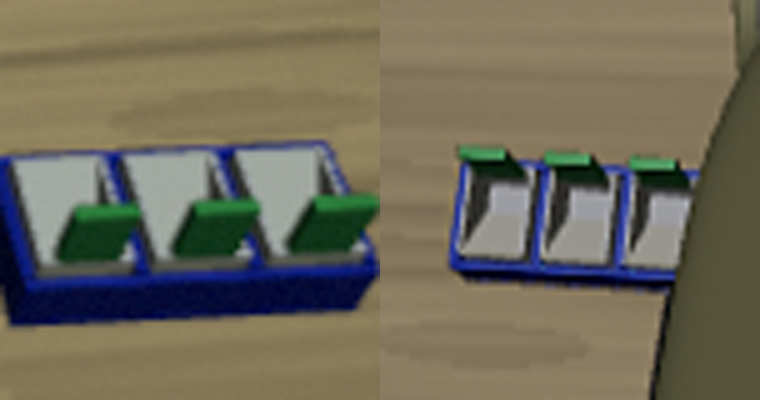

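All three bins are home and empty (scene tabs at 98,232; 215,228; 333,224). Candidate covers in the scene view are (263,228) at about 155 mm, (237,305) at about 113 mm and (154,153) at about 205 mm. Only the first matches the 154 mm plate, and I'll confirm it with a drawn 154 mm circle.

Run:
```python
from h import *
p=robot.get_image("scene"); x,y,w,h=95,115,230,225
a=cv2.resize(p["color"][y:y+h,x:x+w],None,fx=2.6,fy=2.6,interpolation=2)
for c in((.5125,-.0142),(.7095,-.0897),(.2132,-.3102)):
    t=np.linspace(0,6.28,60); X=np.c_[c[0]+.077*np.cos(t),c[1]+.077*np.sin(t),np.full(60,.01)]
    cv2.polylines(a,[np.int32((proj(p,X)-[x,y]+.5)*2.6)],True,(0,0,255),1)
cv2.imwrite("pics/cov.png",a)
# knob centroid (dark blob) vs model
m=cv2.inRange(p["color"],(0,0,0),(60,60,60)); c0=proj(p,[.512,-.0145,.03])[0]
cs=[c for c in cv2.findContours(m,0,1)[0] if np.hypot(*(c[:,0].mean(0)-c0))<8 and cv2.contourArea(c)>10]
for c in cs: print("knob",cent(c),cv2.contourArea(c),cylpos([(p,c)],.012,.012,.040,[.512,-.0145])[0])
```

```text
knob [262.9254386  221.99342105] 74.0 [ 0.51068185 -0.01319627]
```

View pics/cov.png

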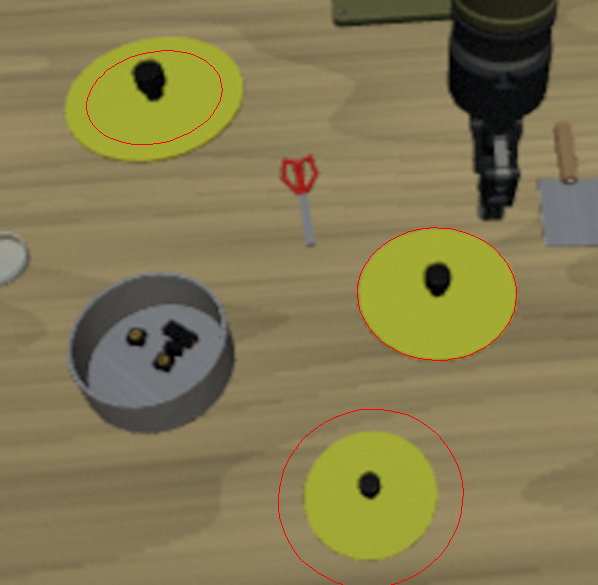

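The 154 mm circle fits only the middle cover (crop 437,293), so that is the one meant. All five blocks are in the dish (crop 165,345). Going for its knob.

```bash
python3 -m inch '[[0,0,0,-20,3,0,45],[0,0,0,-39,7,0,45],[-0.008,0.004,-0.01,-39,7,20,45],[-0.008,0.004,-0.01,-39,7,45,45],[-0.008,0.004,-0.01,-39,7,60,45]]'; python3 -m inch '[[0,0,0,0,0,0,45],[0,0,0,0,0,0,45]]'; python3 go.py .512 -.014 .018 1.53
```

```text
time_s: 36.3
eef_pos: [0.515, -0.0087, 0.0837]
tcp_rot: [3.139, -0.003, 1.537]
contact_force: [-0.1, -0.4, -0.0]
grip_width: 0.525
time_s: 36.5
eef_pos: [0.5157, -0.0074, 0.0838]
tcp_rot: [3.139, -0.003, 1.539]
contact_force: [0.3, 0.3, 0.7]
grip_width: 0.527
now [ 0.5157 -0.0074  0.0838] [ 3.139e+00 -3.000e-03  1.539e+00] t 36.5 w 0.527 F [0.3 0.3 0.7] q [-0.02  0.35 -0.42  0.8   0.    1.59]
turn [ 0.003 -0.003  0.009] shift mm [-6.9 -3.7 65.8]
```

```bash
python3 -m inch '[[0,0,0,-4,-2,0,45],[0,0,0,-7,-4,15,45],[0,0,0,-7,-4,35,45],[0,0,0,-7,-4,55,45],[0,0,0,-7,-4,64,45]]'; python3 -m inch '[[0,0,0,0,0,0,45],[0,0,0,0,0,0,45]]'; python3 go.py .512 -.014 .018 1.53
```

```text
time_s: 37.0
eef_pos: [0.5116, -0.014, 0.0194]
tcp_rot: [3.139, -0.003, 1.539]
contact_force: [0.8, 0.9, 0.4]
grip_width: 0.53
time_s: 37.2
eef_pos: [0.5123, -0.014, 0.0201]
tcp_rot: [3.138, -0.003, 1.539]
contact_force: [0.4, -0.4, 0.7]
grip_width: 0.527
now [ 0.5123 -0.014   0.0201] [ 3.138e+00 -3.000e-03  1.539e+00] t 37.2 w 0.527 F [ 0.4 -0.4  0.7] q [-0.03  0.42 -0.51  0.63  0.    1.57]
turn [ 0.004 -0.003  0.009] shift mm [ 0.  -0.3  2.1]
```

```bash
python3 -m inch '[[0,0,0,0,0,2,35],[0,0,0,0,0,2,20],[0,0,0,0,0,2,0],[0,0,0,0,0,2,0],[0,0,0,0,0,2,0]]' 40; python3 -m inch '[[0,0,0,0,0,0,0],[0,0,0,0,0,0,0]]' 60; python3 go.py .512 -.014 .15 1.53
```

```text
time_s: 37.7
eef_pos: [0.5134, -0.014, 0.0192]
tcp_rot: [3.136, -0.003, 1.539]
contact_force: [-0.3, -0.6, 5.9]
grip_width: 0.286
time_s: 37.9
eef_pos: [0.5135, -0.0141, 0.0193]
tcp_rot: [3.135, -0.003, 1.539]
contact_force: [-0.4, 0.1, 1.5]
grip_width: 0.278
now [ 0.5135 -0.0141  0.0193] [ 3.135e+00 -3.000e-03  1.539e+00] t 37.9 w 0.278 F [-0.4  0.1  1.5] q [-0.03  0.42 -0.51  0.63  0.    1.57]
turn [ 0.006 -0.003  0.009] shift mm [   0.4   -0.7 -130.7]
```

```bash
python3 -m inch '[[0,0,0,0,0,-10,0],[0,0,0,0,0,-35,0],[0,0,0,0,0,-70,0],[0,0,0,0,0,-105,0],[0,0,0,0,0,-140,0]]' 60; python3 dish.py; python3 go.py .5655 -.279 .16 1.539
```

```text
time_s: 38.4
eef_pos: [0.5118, -0.0145, 0.1607]
tcp_rot: [3.136, -0.003, 1.539]
contact_force: [1.1, 0.5, -2.1]
grip_width: 0.277
dish scene [ 0.5644 -0.2791] area 3039.0 model 3220
  yellow scene [ 0.7095 -0.0897] dia 0.114
  yellow scene [ 0.3964 -0.0009] dia 0.192
  yellow scene [ 0.2132 -0.3102] dia 0.208
dish top [ 0.5722 -0.2828] area 1424.5 model 1613
  yellow top [ 0.2143 -0.3115] dia 0.203
  yellow top [ 0.7054 -0.0989] dia 0.102
now [ 0.5159 -0.0146  0.1645] [ 3.126e+00 -3.000e-03  1.539e+00] t 38.5 w 0.279 F [ 1.2 -0.4 -1.2] q [-0.03  0.27 -0.3   0.98  0.    1.57]
turn [ 0.016 -0.003  0.   ] shift mm [-262.7   57.9    4.5]
```

```bash
python3 -m inch '[[0,0,0,-30,6,0,0],[0.005,0,0,-75,16,0,0],[0.01,0,0,-120,26,0,0],[0.013,-0.003,0,-165,36,0,0],[0.013,-0.003,0,-210,46,0,0]]'; python3 -m inch '[[0,0,0,-25,5,0,0],[0,0,0,-45,8,0,0],[0,0,0,-45,8,0,0],[0,0,0,-45,8,0,0]]'; python3 go.py .566 -.279 .09 1.539
```

```text
time_s: 39.0
eef_pos: [0.5546, -0.2273, 0.1636]
tcp_rot: [3.141, -0.001, 1.539]
contact_force: [0.6, -0.1, -1.7]
grip_width: 0.281
time_s: 39.4
eef_pos: [0.5603, -0.2722, 0.1624]
tcp_rot: [-3.14, -0.003, 1.539]
contact_force: [-1.1, -0.8, -1.2]
grip_width: 0.28
now [ 0.5603 -0.2722  0.1624] [-3.140e+00 -3.000e-03  1.539e+00] t 39.4 w 0.28 F [-1.1 -0.8 -1.2] q [-0.45  0.46 -0.01  1.1   0.    1.15]
turn [-0.001 -0.003 -0.   ] shift mm [-6.8  6.  72.4]
```

Descend to plug-just-above-rim height (TCP about 0.085), checking the dish on the way.

```bash
python3 -m inch '[[0,-0.003,0,-6,6,0,0],[0,-0.003,0,-6,6,15,0],[0,-0.003,0,-6,6,40,0],[0,-0.003,0,-6,6,65,0],[0,-0.003,0,-6,6,74,0]]'; python3 -m inch '[[0,0,0,0,0,0,0],[0,0,0,0,0,0,0]]'; python3 go.py .566 -.279 .068 1.539
python3 - <<'E'
from h import *
o=[]
e=robot.get_obs()["eef_pos"]
for n in("scene","top"):
    p=robot.get_image(n); c=proj(p,(.566,-.279,.055))[0].astype(int); x,y=c[0]-40,c[1]-42
    a=cv2.resize(p["color"][y:y+80,x:x+76],(380,400),interpolation=2)
    for X,col in((cyl(.566,-.279,.07,0,.055),(0,0,255)),(cyl(e[0],e[1],.077,e[2]-.0133,e[2]-.0093),(255,0,0))):
        cv2.polylines(a,[np.int32((cv2.convexHull(np.float32(proj(p,X)))-[x,y]+.5)*5)],True,col,1)
    o.append(a)
cv2.imwrite("pics/c1.png",np.hstack(o))
# dish lower part: compare silhouette of grey below cover
p=robot.get_image("scene"); hsv=cv2.cvtColor(p["color"],cv2.COLOR_BGR2HSV); m=cv2.inRange(hsv,(0,0,30),(180,60,255))
m[:, :95]=0; m[:,215:]=0; m[:215]=0; m[300:]=0
ys,xs=np.nonzero(m); M=hullmask(p,cyl(.566,-.279,.07,0,.055))>.5; Y,X=np.nonzero(M)
print("grey cols",xs.min(),xs.max(),"bottom",ys.max(),"model",X.min(),X.max(),Y.max())
for c in blobs(p,(20,100,40),(38,255,255),400)[0]: print(cent(c),cylpos([(p,c)],.077,e[2]-.0133,e[2]-.0093,[.56,-.28])[0])
E
```

```text
time_s: 39.9
eef_pos: [0.5644, -0.2762, 0.0858]
tcp_rot: [-3.136, -0.002, 1.54]
contact_force: [-0.2, 0.9, -2.4]
grip_width: 0.282
time_s: 40.1
eef_pos: [0.5646, -0.2756, 0.0861]
tcp_rot: [-3.136, -0.002, 1.541]
contact_force: [-0.8, 0.8, -2.0]
grip_width: 0.276
now [ 0.5646 -0.2756  0.0861] [-3.136e+00 -2.000e-03  1.541e+00] t 40.1 w 0.276 F [-0.8  0.8 -2. ] q [-0.45  0.53 -0.11  0.94 -0.    1.15]
turn [-0.006 -0.002  0.002] shift mm [-3.4  1.6 18.1]
grey cols 95 184 bottom 281 model 119 185 283
[237.12906602 305.16706924] [ 0.73357046 -0.08801911]
[149.2282511  240.00375483] [ 0.56473478 -0.27635927]
[159.44525777 151.15293192] [ 0.27945021 -0.27513282]
```

```bash
python3 -m inch '[[-0.005,-0.002,0,-3,1,3,0],[-0.005,-0.002,0,-3,1,7,0],[-0.005,-0.002,0,-3,1,11,0],[-0.005,-0.002,0,-3,1,15,0],[-0.005,-0.002,0,-3,1,18,0]]'; python3 -m inch '[[0,0,0,0,0,0,0],[0,0,0,0,0,0,0]]'; python3 go.py .5645 -.279 .068 1.539
```

```text
time_s: 40.75
eef_pos: [0.566, -0.2795, 0.0686]
tcp_rot: [3.141, 0.001, 1.54]
contact_force: [-1.1, -1.1, 0.1]
grip_width: 0.278
time_s: 40.95
eef_pos: [0.566, -0.2795, 0.0685]
tcp_rot: [3.141, 0.001, 1.54]
contact_force: [-0.2, -0.8, -2.1]
grip_width: 0.279
now [ 0.566  -0.2795  0.0685] [3.141e+00 1.000e-03 1.540e+00] t 40.95 w 0.279 F [-0.2 -0.8 -2.1] q [-0.46  0.54 -0.14  0.89 -0.    1.14]
turn [0.001 0.001 0.001] shift mm [ 0.4 -1.5  0.5]
```

```bash
python3 -m inch '[[0,0,0,0,0,1,0],[0,0,0,0,0,1,0],[0,0,0,0,0,2,0],[0,0,0,0,0,2,0]]'; python3 -m inch '[[0,0,0,0,0,0,30],[0,0,0,0,0,0,50],[0,0,0,0,0,0,50],[0,0,0,0,0,-10,50],[0,0,0,0,0,-30,50]]'; python3 -m inch '[[0,0,0,0,0,-40,50],[0,0,0,20,-20,-80,50],[0,0,0,60,-50,-100,50],[0,0,0,105,-90,-100,50],[0,0,0,150,-130,-100,50]]'
python3 - <<'E'
from h import *
o=[]
for n in("scene","top"):
    p=robot.get_image(n); c=proj(p,(.566,-.279,.055))[0].astype(int); x,y=c[0]-40,c[1]-42
    a=cv2.resize(p["color"][y:y+80,x:x+76],(380,400),interpolation=2)
    c=min(blobs(p,(20,100,40),(38,255,255),400)[0],key=lambda c:np.hypot(*(cent(c)-proj(p,(.566,-.279,.055))[0])))
    o2=cylpos([(p,c)],.077,.055,.059,[.566,-.279])[0]
    M=hullmask(p,cyl(*o2,.077,.055,.059))>.5; m=np.zeros_like(M,np.uint8); cv2.drawContours(m,[cv2.convexHull(c)],-1,1,-1)
    print(n,o2,"IoU seated model",(M&(m>0)).sum()/(M|(m>0)).sum())
    cv2.polylines(a,[np.int32((cv2.convexHull(np.float32(proj(p,cyl(*o2,.077,.055,.059))))-[x,y]+.5)*5)],True,(255,0,0),1)
    o.append(a)
cv2.imwrite("pics/fin.png",np.hstack(o))
E
```

```text
time_s: 41.35
eef_pos: [0.5661, -0.2795, 0.0683]
tcp_rot: [3.14, 0.001, 1.54]
contact_force: [-3.4, 1.1, 9.4]
grip_width: 0.279
time_s: 41.85
eef_pos: [0.5647, -0.2788, 0.0971]
tcp_rot: [-3.14, -0.0, 1.54]
contact_force: [-0.2, 0.5, -0.8]
grip_width: 0.584
time_s: 42.35
eef_pos: [0.4548, -0.1425, 0.1989]
tcp_rot: [3.14, 0.0, 1.54]
contact_force: [0.2, 0.2, 0.3]
grip_width: 0.584
scene [ 0.55979431 -0.28159517] IoU seated model 0.9847018420231033
top [ 0.68761213 -0.08851366] IoU seated model 0.4644495412844037
```

View pics/fin.png

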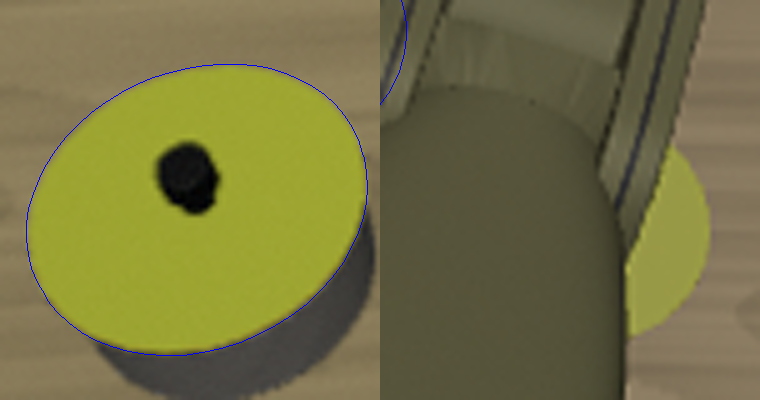

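Scene view shows the cover on the dish (centre at crop 197,210), matching a level, seated outline (IoU 0.985) but about 6 mm from the release point. The arm blocks the top view. I'll clear the arm and check numerically.

```bash
python3 -m inch '[[0,0,0,40,-10,0,50],[0,0,0,85,-20,0,50],[0,0,0,130,-30,0,50],[0,0,0,175,-40,0,50],[0,0,0,220,-50,0,50]]';python3 -m inch '[[0,0,0,40,0,0,50],[0,0,0,85,0,0,50],[0,0,0,130,0,0,50],[0,0,0,175,0,0,50],[0,0,0,180,0,0,50]]'
cat > fin.py <<'E'
from h import *
P={n:robot.get_image(n) for n in("scene","top")}; C={}; D=[]
for n,p in P.items():
    c=min(blobs(p,(20,100,40),(38,255,255),400)[0],key=lambda c:np.hypot(*(cent(c)-proj(p,(.566,-.279,.055))[0])))
    C[n]=c; m=np.zeros((384,512),np.uint8); cv2.drawContours(m,[cv2.convexHull(c)],-1,1,-1)
    print(n,"area",m.sum(),"centre at seated height",cylpos([(p,c)],.077,.055,.059,[.566,-.279])[0].round(4))
    D.append((p,m))
def F(v,use=D):
    x,y,z,a,b=v[0]/1e3,v[1]/1e3,v[2]/1e3,v[3]/50,v[4]/50
    X=R.from_rotvec([a,b,0]).apply(cyl(0,0,.077,-.002,.002))+[x,y,z]
    return sum(((hullmask(p,X)-m)**2).sum() for p,m in use)
for nm,use in(("both",D),("scene",D[:1]),("top",D[1:])):
    r=minimize(F,[564,-280,57,0,0],(use,),method="Nelder-Mead",options=dict(initial_simplex=np.array([[564,-280,57,0,0]]*6)+np.r_[[[-3,-3,-4,-1,-1]],np.eye(5)*6],maxiter=600,xatol=.05,fatol=.1))
    print(nm,"x y z mm, tilt rad",r.x[:3].round(1),(r.x[3:]/50).round(3),"res",round(r.fun,1))
# dish+cover silhouette in scene: dish body below cover
p=P["scene"]; hsv=cv2.cvtColor(p["color"],cv2.COLOR_BGR2HSV); cz=proj(p,(.566,-.279,.02))[0].astype(int)
nw=1-cv2.inRange(hsv,(10,48,60),(45,255,255))//255; w=np.zeros((384,512)); w[cz[1]-35:cz[1]+40,cz[0]-40:cz[0]+40]=1
ym=D[0][1]>0; g=((nw>0)&~ym).astype(float)
G=lambda v:(w*((hullmask(p,cyl(v[0]/1e3,v[1]/1e3,.07,0,.055))*(~ym)-g)**2*(cv2.dilate(D[0][1],np.ones((3,3)))==0)).sum()
r=minimize(G,[564,-280],method="Nelder-Mead",options=dict(initial_simplex=[[556,-288],[572,-280],[560,-272]])); print("dish from scene",r.x.round(1),r.fun)
for n,p in P.items():
  for c in blobs(p,(22,120,80),(35,255,255),300)[0]: o,d=fitc(plane(p,cv2.convexHull(c)[:,0],.01)); print("  yellow",n,o.round(3),d.round(3))
E
python3 fin.py
```

```text
time_s: 42.95
eef_pos: [0.4043, 0.0838, 0.1989]
tcp_rot: [-3.134, -0.004, 1.543]
contact_force: [0.6, 0.2, -0.2]
grip_width: 0.586
time_s: 43.45
eef_pos: [0.4105, 0.2688, 0.2002]
tcp_rot: [-3.137, -0.007, 1.548]
contact_force: [-0.3, -0.4, -0.4]
grip_width: 0.585  File "fin.py", line 19
    G=lambda v:(w*((hullmask(p,cyl(v[0]/1e3,v[1]/1e3,.07,0,.055))*(~ym)-g)**2*(cv2.dilate(D[0][1],np.ones((3,3)))==0)).sum()
               ^
SyntaxError: '(' was never closed
```

```bash
sed -i 's/np.ones((3,3)))==0)).sum()/np.ones((3,3)))==0))).sum()/' fin.py; python3 fin.py
python3 - <<'E'
from h import *
p=robot.get_image("scene");m=cv2.inRange(p["color"],(0,0,0),(60,60,60))
for z in(.049,.054):
  c0=proj(p,[.563,-.28,z+.03])[0]
  for c in cv2.findContours(m,0,1)[0]:
    if np.hypot(*(c[:,0].mean(0)-c0))<8 and cv2.contourArea(c)>10: print("knob z",z,cylpos([(p,c)],.012,z+.012,z+.040,[.56,-.28])[0].round(4))
E
```

```text
scene area 3151 centre at seated height [ 0.5596 -0.2816]
top area 1805 centre at seated height [ 0.5593 -0.2828]
both x y z mm, tilt rad [ 559.  -282.2   56. ] [ 0.011 -0.015] res 59.3
scene x y z mm, tilt rad [ 560.5 -281.1   58.5] [ 0.003 -0.03 ] res 17.7
top x y z mm, tilt rad [ 560.4 -283.6   53.6] [0.033 0.04 ] res 16.9
dish from scene [ 559.6 -280.5] 15.594033064206076
  yellow scene [ 0.709 -0.09 ] 0.112
  yellow scene [ 0.529 -0.295] 0.165
  yellow scene [ 0.214 -0.31 ] 0.205
  yellow top [ 0.215 -0.312] 0.202
  yellow top [ 0.573 -0.293] 0.16
  yellow top [ 0.706 -0.092] 0.111
knob z 0.049 [ 0.559  -0.2815]
knob z 0.054 [ 0.5623 -0.28  ]
```

Both cameras put the cover at seated height (z about 56–57 mm, the expected value being 57), level within noise and within about 2 mm of the dish centre. Robot is clear; handing in.

```bash
python3 -c "
from rig import robot
print(robot.job_done()); print(robot.get_obs()['time_s'])"
```

```text
the job is handed in; nothing more can be done
None
the job is handed in; nothing more can be done
```

The job is handed in. All three bins held blocks: two in bin a, two in bin b and one in bin c. I lifted each out by its tab, tipped it over the dish to about 61–67° and put it back in its own pocket. Then I set the 154 mm yellow cover on the dish, at about 44 s of the 210 s allowed.

**Bins and blocks:** Pictures showed all five blocks in the dish before covering. All three bins were empty and down in the organiser, each with its tool height within about 0.2 mm of where I first gripped it.

**Cover:** The fit using both cameras puts the plate at 56 mm (57 mm expected), with a tilt of about 0.02 rad, which is within the noise. It sits within about 2 mm of the dish centre.

**Checks that disagreed or fell short:**
- **Shift after release:** The dish and cover ended up about 6 mm from the release point. They are still concentric with each other; I did not find the cause.
- **Single-camera tilt:** Fitted one camera at a time, the tilt came out as 0.03 to 0.05 rad with opposite signs, so I relied on the fit using both cameras.
- **Joint 3:** It read −1.28, right at its range limit, while I was tipping bin b. I backed off and tipped bin c less.
- **Other things on the bench:** The two look-alike covers did not move, but I did not re-measure the other items at the end.

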